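Sweep a key-fob drill jig clean, load the fob and hold it home against the sprung ejector

ROBOT

A 6-joint arm with a two-finger parallel gripper is mounted at the origin on the work surface. World frame = base frame: x ahead of the robot, y to its left, z up, the work surface at z = 0. Lengths are in m, angles in rad, forces in N, time in s.
With the tool pointing down it reaches from about 0.425 to 1.125 m from the base axis. Payload 14.9 kg.
Tool frame: the origin (TCP) lies midway between the tips of the shut fingers; the grasp point (between the pads) lies 19 mm behind it; y points along the fingers, z is the direction in which the jaws open and shut, and the axes are right-handed (so a half turn about y gives the same grasp; the last joint's range is limited). The gripper opens to 91 mm and grips with 3 to 60 N. Pads are 32 mm wide; open, the fingers measure 118 mm over their backs; the gripper's body (76 mm by 178 mm) begins 60 mm behind the grasp point.
Start: joints at [1.07, 0.379, 1.734, -0, 1.028, -0.033], TCP at [0.316, 0.625, 0.214] pointing down, gripper open.
Joint ranges: [-2.77, 2.77], [-0.74, 2.19], [0, 2.66], [-1.06, 4.2], [0.31, 2.87], [-3.08, 3.08]. Speed limits (rad/s): [1.89, 1.89, 2.39, 3.14, 3.14, 3.14].

INTERFACE

Orientations are given as a unit quaternion [x, y, z, w].
In Python, from station import manip, viewer, finder gives the robot as it stands.
- The arm moves only by the shell command python3 -m creep 'ROWS'. ROWS is JSON, a list that holds one entry, the list of rows, each a list of 7 numbers: the shift along the tool's x, y, z in m, then the turn, a rotation vector about the tool's x, y, z in rad, then the opening in per cent of the stroke, from 0 (shut) to 100 (fully open). In form: [[[tx, ty, tz, ax, ay, az, jaw], ...]]. A call has 1 to 20 rows; each row shifts and turns the pose as measured when the row begins, along the tool's axes as they then stand; what a row does not reach is not made up. A row lasts 1/10 s, in which the tool goes at most 50 mm and 8.59 degrees, less where a joint would pass 70% of its speed; a pose out of reach is approached as far as the arm can. A call with a gripper value outside its range is refused whole. The fingers move at their own pace and stop on an object; the grip force is fixed at half the most. Time passes only in rows, so rows that do not move let the fingers close. It gives the time, the measured TCP pose, the force and the opening at its end, in the units of the state.
- manip.get_obs(): the state, without advancing time (a new reading comes with each control period).
- viewer.snapshot(name): name is "scene" or "side" or "wrist"; returns (picture, depth): 420x560x3 uint8, red, green, blue; 420x560 float32, m along the optical axis (not along the pixel's ray), 0 where there is no reading.
- viewer.camera_model(name): a dict with "camera_matrix" (3x3 intrinsics, pixels), "view" (4x4, takes a point from world to camera coordinates); the wrist camera has in their place "mount" (4x4, takes a point from camera to tool coordinates, whose origin is the TCP and whose axes are the tool frame's). Camera axes: x right, y up, looking along -z (the intrinsics and any distortion apply to the point x, -y, -z); pixel columns grow to the right and rows downward; lengths in m; the calibration is good to about 2 mm. The wrist camera is an equidistant fisheye: a pixel r from the principal point sees the ray r / f radians off the axis. A picture is of the moment at which its call begins: read the wrist's pose just before it. camera_model takes no time and is no camera call.
- manip.finish_job(): hands the job in, once; it reports no verdict.
Trained networks look in the newest picture that a camera, given by its name, has taken for a name from the list of things; names that differ only in an ending like _2 or _b are one class to them, and where a whole thing is asked for, a point or a joint stands for the part that bears it (a point fixed in the world has none). Each returns a list of dicts, best first, with "score" (0 to 1); they miss things now and then, are a little off and sometimes report something else, mostly with a low value. They report only what shows in the picture. A call takes as long as a camera call. They do not tell look-alikes from the thing itself.
- finder.find_in(camera, query): "position" ([x, y, z] in m, in world coordinates, good to about 4 mm: the middle of the surface that is visible of it).
The state is a dict: "time_s": time; "q": joint angles; "joint_vel": joint speeds; "effort": joint torques, N m; "tcp_pos": TCP position; "ee_rot": TCP orientation; "force": force on the tool from outside, world axes, zero at the start; "wrist_torque": the same for the moment, N m; "width": opening from 0.0 (shut) to 1.0 (fully open).
Only numpy, scipy, OpenCV 4.12 (cv2) and the standard library are available. Lean on these libraries where they do the work, as an engineer would, in place of code of your own. Each camera call takes 0.05 s, during which the arm holds its last target.

TASK

With the scraper block, not with the fingers, sweep all four brass offcuts off the bed of the drill jig into the scrap tray along its side, then put the scraper back on the bench clear of the jig. Lay the long brass fob blank flat on the bed, slide it end first between the guides and under the drill-bush bridge, and push it steadily against the sprung ejector pin until it is hard up against the two stops (do not ram it). Finish while holding it pressed there, ready to be drilled, and leave the other things on the bench where they are.

Things in the scene. Friction and masses are not known exactly. Their poses are not given: they have to be found in the camera images.
- jig: Key-fob drill jig, fixed to the bench: aluminium plate 190 (x) x 120 (y) x 24 mm high; its flat top is the bed. Origin: centre of the plate's underside, at bench height. Own x: the fob's sliding direction, towards the stops; y to the left of that; z up. The bed is open from x = -95 to +20 mm; the offcuts start on it between x = -85 and +13, y = -57 and +23 mm
- guide_mouth (a point): Point on the bed (24 mm above the bench) on the jig's centre line, at the mouth of its two steel guide rails: x = +20 mm in the jig's frame, axes as the jig's. The rails stand 15 mm above the bed, inner faces 40 mm apart here, narrowing to 31 mm at x = +33 and parallel from there to the stops at x = +65 mm; outer faces 55 mm apart
- bush (a point): Centre of the top of the drill bush, 28 mm above the bed, at x = +46 mm on the jig's centre line. The bush sits in a steel bridge over the rails, x = +36 to +56 mm, underside 15 mm above the bed, so the fob passes under it with 3 mm to spare
- stops: End block of the jig (x = +68 to +90 mm, 24 mm above the bed) with two steel stop pads, the hard stop for the fob's end. Origin and axes as the jig's. The pads' faces lie at x = +65 mm, at y = -9.5 and +9.5 mm, each 8 mm wide, 1 to 11 mm above the bed
- stop_face (a point): Point on the jig's centre line midway between the two stop pads, at their faces (x = +65 mm in the jig's frame), 6 mm above the bed. Axes as the jig's
- ejector (a joint): Sprung ejector pin, 7 mm thick, on the jig's centre line, 6.5 mm above the bed; free, it stands 8 mm out of the stop pads' faces towards -x of the jig. Value in m: 0 free, growing as it is pressed in, 0.008 when the fob meets the stops. It pushes back with 5 N at 0 and 9 N at the stops, and drives the fob out again if let go
- tray_floor (a point): Centre of the inner floor, 4 mm above the bench, of the shallow open steel scrap tray fixed along the jig's -y side. Axes as the jig's. The tray covers x = -95 to +55, y = -60 to -134 mm in the jig's frame; walls 2 mm thick, tops 20 mm above the bench, 4 mm lower than the bed; its fourth side is the side of the jig
- scraper_mid (a point): Scraper block, at its middle, 29 mm above its underside: a white plastic foot 105 (x) x 26 (y) x 16 mm high carrying a wooden grip 80 (x) x 22 (y) x 42 mm high, 58 mm high in all, about 0.11 kg. It stands upright on the bench; own x along its length, z up
- fob_mid (a point): Fob blank, at its middle, 6 mm above its underside: a plain solid brass bar 110 (x) x 28 (y) x 12 mm (z), about 0.31 kg, both ends alike, lying flat on the bench; own x along its length, z up
- offcut1_mid (a point): Brass offcut 18 x 11 x 8 mm high, at its middle, lying on the jig's bed
- offcut2_mid (a point): Brass offcut 14 x 14 x 8 mm high, at its middle, lying on the jig's bed
- offcut3_mid (a point): Round brass offcut, diameter 16 mm, 8 mm high, at its middle, lying on the jig's bed
- offcut4_mid (a point): Brass offcut 16 x 10 x 8 mm high, at its middle, lying on the jig's bed
- mandrel: Bystander: steel ring mandrel, a tapered upright on a round foot of 76 mm diameter, 152 mm high. Origin at the underside's centre
- bead_pot: Bystander: clear round pot of beads, 72 mm across, 45 mm high. Origin at the underside's centre
- anvil: Bystander: square steel bench block 74 x 74 x 28 mm. Origin at the underside's centre
Not all that is in view belongs to the job. Leave any green look-alike of the part that bears fob_mid alone.

How it is judged:
On the way, in this order (a step that is already met when the one before it is completed fails the run):
1. all four offcuts lie in the scrap tray, while the scraper is in the hand (x of offcut1_mid in the frame of tray_floor between -0.075 and 0.075 m and y of offcut1_mid in the frame of tray_floor between -0.037 and 0.037 m and z of each of offcut1_mid, offcut2_mid, offcut3_mid, offcut4_mid in the frame of tray_floor below 0.016 m and x of offcut2_mid in the frame of tray_floor between -0.075 and 0.075 m and y of offcut2_mid in the frame of tray_floor between -0.037 and 0.037 m and x of offcut3_mid in the frame of tray_floor between -0.075 and 0.075 m and y of offcut3_mid in the frame of tray_floor between -0.037 and 0.037 m and x of offcut4_mid in the frame of tray_floor between -0.075 and 0.075 m and y of offcut4_mid in the frame of tray_floor between -0.037 and 0.037 m and contact force between the fingers and scraper above 1 N), for 0.2 s.
2. the scraper is let go on the bench, clear of the jig (contact force between the fingers and scraper below 0.1 N and contact force between scraper and jig below 0.1 N and height (world z) of scraper_mid below 0.034 m), for 0.2 s.
At the end, for the whole second after the job is handed in: Fob flat between the guides, square within 3.4 degrees, ejector pressed in over 6.8 mm, fob's end bearing on the stops with 1 to 60 N, at rest, fingers holding or pushing it; scraper released on the bench (middle under 34 mm up), clear of the jig; all four offcuts in the tray (all of step 2 and contact force between fob and stops between 1 and 60 N and value of joint ejector above 0.0068 m and contact force between the fingers and fob above 1 N and x of fob_mid in the frame of stop_face between -0.058 and -0.052 m and y of fob_mid in the frame of stop_face between -0.004 and 0.004 m and z of fob_mid in the frame of stop_face below 0.003 m and angle between the x axis of fob_mid and the x axis of stop_face, either way round below 0.06 rad and angle between fob_mid's own z axis and vertical below 0.06 rad and linear speed of each of fob, scraper below 0.02 m/s and contact force between the fingers and stops below 0.5 N and x of offcut1_mid in the frame of tray_floor between -0.075 and 0.075 m and y of offcut1_mid in the frame of tray_floor between -0.037 and 0.037 m and z of each of offcut1_mid, offcut2_mid, offcut3_mid, offcut4_mid in the frame of tray_floor below 0.016 m and x of offcut2_mid in the frame of tray_floor between -0.075 and 0.075 m and y of offcut2_mid in the frame of tray_floor between -0.037 and 0.037 m and x of offcut3_mid in the frame of tray_floor between -0.075 and 0.075 m and y of offcut3_mid in the frame of tray_floor between -0.037 and 0.037 m and x of offcut4_mid in the frame of tray_floor between -0.075 and 0.075 m and y of offcut4_mid in the frame of tray_floor between -0.037 and 0.037 m); the arm keeps its last pose, push and grip.
It fails at once if an offcut is touched with the fingers (contact force between the fingers and offcut1 above 0.5 N or contact force between the fingers and offcut2 above 0.5 N or contact force between the fingers and offcut3 above 0.5 N or contact force between the fingers and offcut4 above 0.5 N).
It fails at once if the fob is rammed into the stops (over 60 N) (contact force between fob and stops above 60 N).
It fails at once if a bystander (mandrel, bead pot, bench block) is moved by more than 3 cm (distance of any of mandrel, bead_pot, anvil from where it was at the start of the episode above 0.03 m).
It also fails if it takes over 69 s, if anything falls off the work surface, if the arm or the gripper's body presses on something with over 40 N, if the wrist force passes 120 N, or if a joint passes its speed limit or range.

## Working session

There is one attempt and no reset: what is moved stays moved. The work goes in short steps, Python scripts to look and compute and a shell command to move; the robot and the scene stay as the last step left them, time stands still between calls to the robot, and variables do not carry over. Pictures are saved under pics/ and viewed, and the job is handed in when it is done.

```bash
ls; mkdir -p pics
cat > h.py <<'E'
import numpy as np, cv2
from station import manip, viewer, finder
from scipy.spatial.transform import Rotation as R
def snap(n,fn):
    p,d=viewer.snapshot(n); cv2.imwrite('pics/'+fn,cv2.cvtColor(p,cv2.COLOR_RGB2BGR)); np.save('pics/'+fn[:-4]+'_d.npy',d); return p,d
def unproj(n,d,u,v,z=None):
    c=viewer.camera_model(n);K=np.array(c['camera_matrix']);V=np.array(c['view']);
    ray=np.array([(u-K[0,2])/K[0,0],-(v-K[1,2])/K[1,1],-1.0]);Vi=np.linalg.inv(V)
    if z is None: p=ray*d[int(v),int(u)]; return (Vi@np.r_[p,1])[:3]
    o=Vi[:3,3];w=Vi[:3,:3]@ray; return o+w*(z-o[2])/w[2]
E
python3 - <<'E'
from h import *
np.set_printoptions(precision=4,suppress=True)
print(manip.get_obs())
for n in('scene','side','wrist'):
    print(n,viewer.camera_model(n)); snap(n,n+'0.png')
for n in('scene','side'):
  for q in ['jig','scraper_mid','fob_mid','offcut1_mid','offcut2_mid','offcut3_mid','offcut4_mid','stops','tray_floor','ejector','mandrel','bead_pot','anvil']:
    try: print(n,q,[(np.round(r['position'],4),round(r['score'],2)) for r in finder.find_in(n,q)][:6])
    except Exception as e: print(q,e)
E
```

```text
pics
{'time_s': 0.0, 'q': array([ 1.0696,  0.3794,  1.7348, -0.    ,  1.0285, -0.0333]), 'joint_vel': array([-0.0008, -0.0016, -0.0001, -0.0003, -0.0003, -0.001 ]), 'effort': array([ -0.0032, -76.3748, -43.4354,   0.065 ,   0.0425,  -0.0001]), 'tcp_pos': array([0.3155, 0.6244, 0.2133]), 'ee_rot': array([ 0.6882, -0.164 ,  0.1638, -0.6875]), 'force': array([ 1.0309, -0.3863, -0.0732]), 'wrist_torque': array([-0.0333,  0.0689, -0.0389]), 'width': 0.9996520410082012}
scene {'camera_matrix': array([[455.6519,   0.    , 282.671 ],
       [  0.    , 455.6519, 205.2234],
       [  0.    ,   0.    ,   1.    ]]), 'view': array([[-0.4148,  0.9098, -0.0148,  0.1992],
       [-0.6947, -0.3062,  0.6508,  0.4261],
       [ 0.5876,  0.2803,  0.7591, -1.4122],
       [ 0.    ,  0.    ,  0.    ,  1.    ]])}
side {'camera_matrix': array([[538.6128,   0.    , 281.6968],
       [  0.    , 538.6128, 213.1477],
       [  0.    ,   0.    ,   1.    ]]), 'view': array([[ 0.8866, -0.4625, -0.0034, -0.5247],
       [ 0.3248,  0.6174,  0.7164, -0.2749],
       [-0.3293, -0.6363,  0.6976, -0.9754],
       [ 0.  
[... 1418 characters left out ...]
.0642,  0.0227]), 0.66), (array([0.4977, 0.4225, 0.0117]), 0.52)]
side offcut1_mid [(array([ 0.5135, -0.0247,  0.0349]), 0.42)]
side offcut2_mid [(array([ 0.5596, -0.0519,  0.0304]), 0.48)]
side offcut3_mid [(array([ 0.6437, -0.0193,  0.0505]), 0.58)]
side offcut4_mid [(array([ 0.5483, -0.0124,  0.03  ]), 0.59)]
side stops [(array([ 0.6433, -0.0212,  0.0477]), 0.81)]
side tray_floor [(array([ 0.5447, -0.1165,  0.0035]), 0.88), (array([ 0.5111, -0.0265,  0.0343]), 0.4)]
side ejector [(array([ 0.5531, -0.0658,  0.0214]), 0.16)]
side mandrel [(array([0.724 , 0.2835, 0.02  ]), 0.72), (array([ 0.637 , -0.0221,  0.0469]), 0.45)]
side bead_pot []
side anvil [(array([0.7814, 0.0161, 0.0286]), 0.72)]
```

View pics/scene0.png

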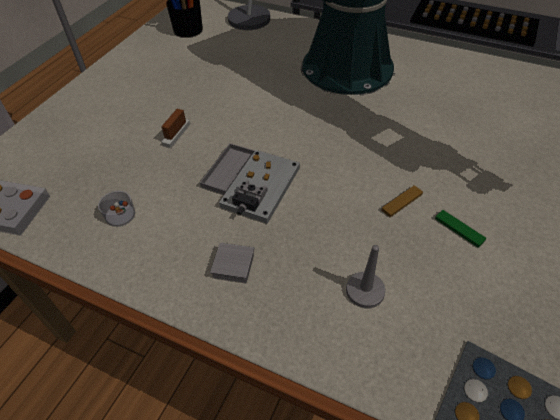

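View pics/side0.png

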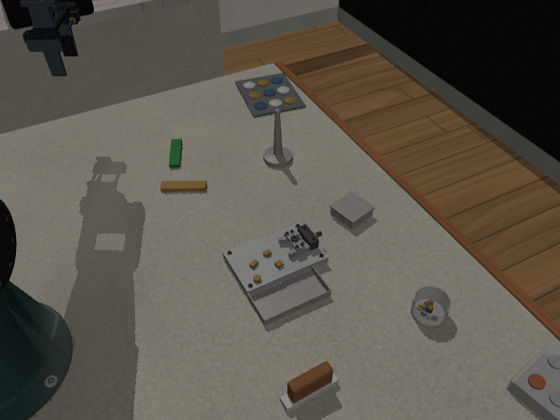

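```bash
python3 -c "
import cv2
a=cv2.imread('pics/scene0.png');b=cv2.imread('pics/side0.png')
cv2.imwrite('pics/cs0.png',cv2.resize(a[150:300,180:380],None,fx=4,fy=4,interpolation=cv2.INTER_CUBIC))
cv2.imwrite('pics/cd0.png',cv2.resize(b[170:320,180:380],None,fx=4,fy=4,interpolation=cv2.INTER_CUBIC))"
```

```text
(no output)
```

View crops.

Scene view: the scraper is at (175,127), the jig at (260,183), the brass fob at (402,201) and the green look-alike at (460,228). In the side view they are at (310,383), (275,260), (184,186) and (176,153). Both fob candidates are bars; the brass one fits the description, the green one is to be left alone.

View pics/cs0.png

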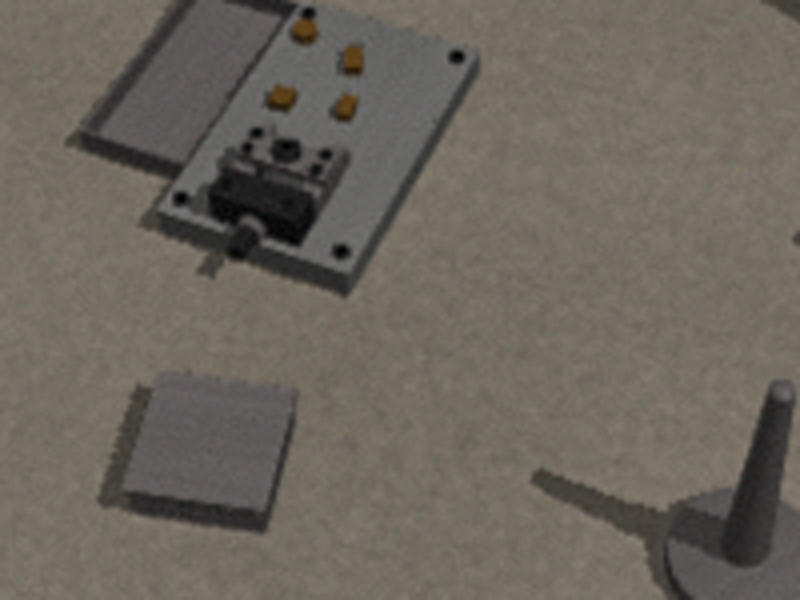

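View pics/cd0.png

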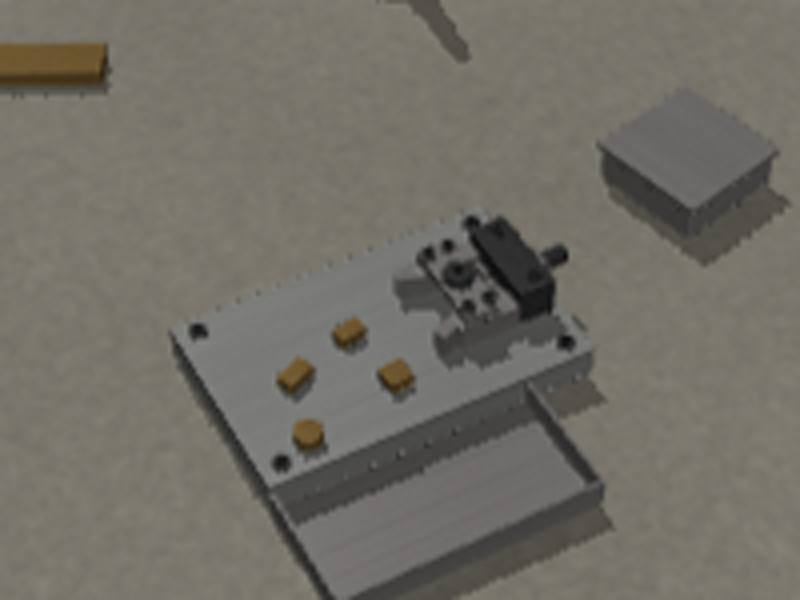

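```bash
cat > m.py <<'E'
from h import *
np.set_printoptions(precision=4,suppress=True)
def fit(n,px,loc,z):
    w=np.array([unproj(n,None,u,v,z)[:2] for u,v in px]);l=np.array(loc,float)/1000
    # rigid 2D
    a=l-l.mean(0);b=w-w.mean(0);th=np.arctan2((a[:,0]*b[:,1]-a[:,1]*b[:,0]).sum(),(a*b).sum())
    Rm=np.array([[np.cos(th),-np.sin(th)],[np.sin(th),np.cos(th)]]);t=w.mean(0)-Rm@l.mean(0)
    return t,th,w,(l@Rm.T+t-w)*1000
if __name__=='__main__':
    L=[(-95,60),(-95,-60),(95,-60),(95,60)]
    for n,px in(('side',[(223,252.5),(247.5,291),(328,257.5),(301,222)]),('scene',[(300,163),(255,151),(220,202.5),(266.3,221)])):
        print(n,*fit(n,px,L,.024))
    for n in('scene','side'):
        p=cv2.imread(f'pics/{n}0.png');d=np.load(f'pics/{n}0_d.npy');hsv=cv2.cvtColor(p,cv2.COLOR_BGR2HSV)
        m=((hsv[...,0]>5)&(hsv[...,0]<28)&(hsv[...,1]>120)&(hsv[...,2]>70)).astype(np.uint8)
        k,lab,st,ce=cv2.connectedComponentsWithStats(m)
        for i in range(1,k):
            if st[i,4]<15: continue
            v,u=np.nonzero(lab==i)
            if not(.3<d[int(ce[i][1]),int(ce[i][0])]<2):continue
            P=np.array([unproj(n,d,a,b) for a,b in zip(u,v)])
            if not(0.3<P[:,0].mean()<.9 and P[:,2].mean()<.1):continue
            zt=np.percentile(P[:,2],90);Q=P[P[:,2]>zt-.004]
            r=cv2.minAreaRect((Q[:,:2]*1000).astype(np.float32))
            print(n,np.round(ce[i]),st[i,4],'zt',round(zt,4),'mean',Q.mean(0),r)
E
python3 m.py
```

```text
side [ 0.566  -0.0216] 0.01002110746188886 [[ 0.4707  0.0354]
 [ 0.4736 -0.0806]
 [ 0.6595 -0.0795]
 [ 0.6603  0.0382]] [[-0.2499  1.9911]
 [-2.0252 -1.9595]
 [ 2.1426 -1.1686]
 [ 0.1326  1.1371]]
scene [ 0.5673 -0.0159] 0.015032133106030302 [[ 0.4698  0.0419]
 [ 0.4753 -0.0777]
 [ 0.6592 -0.0733]
 [ 0.665   0.0456]] [[ 1.697   0.8141]
 [-2.0839  0.3869]
 [ 4.0067 -1.1777]
 [-3.6198 -0.0233]]
scene [172. 118.] 138 zt 0.0609 mean [ 0.4884 -0.3045  0.0655] ((841.4799194335938, -4.852752685546875), (1012.5693359375, 55.00251388549805), 40.524070739746094)
scene [256. 157.] 19 zt 0.0346 mean [ 0.5012 -0.0618  0.033 ] ((500.7919921875, -60.53191375732422), (10.982220649719238, 12.588053703308105), 82.44114685058594)
scene [268. 164.] 23 zt 0.0351 mean [ 0.5134 -0.0231  0.0333] ((512.7589111328125, -23.24695587158203), (17.05951499938965, 9.497668266296387), 26.029586791992188)
scene [250. 173.] 21 zt 0.0351 mean [ 0.5581 -0.0478  0.0333] ((557.717529296875, -48.18672561645508), (11.318745613098145, 10.676433563232422), 85.76596069335938)
scene [266. 176.] 17 zt 0.0345 mean [ 0.5499 -0.010
[... 222 characters left out ...]
97265625, 72.6786880493164), 0.8552140593528748)
scene [ 25. 194.] 82 zt 0.0365 mean [ 0.8232 -0.4871  0.0348] ((823.4981079101562, -487.1156921386719), (25.70838165283203, 23.89706039428711), 49.59857177734375)
scene [118. 209.] 19 zt 0.0291 mean [ 0.7713 -0.2706  0.0279] ((771.034912109375, -270.0533752441406), (13.966585159301758, 9.20911979675293), 40.00275421142578)Traceback (most recent call last):
  File "m.py", line 21, in <module>
    P=np.array([unproj(n,d,a,b) for a,b in zip(u,v)])
                ~~~~~~^^^^^^^^^
  File "h.py", line 7, in unproj
    c=viewer.camera_model(n);K=np.array(c['camera_matrix']);V=np.array(c['view']);
ValueError: time passes only in moves, steps and waits
```

```bash
python3 - <<'E'
s=open('h.py').read()
s=s.replace("def snap","import functools\n@functools.lru_cache(None)\ndef cm(n): return {k:np.array(v) for k,v in viewer.camera_model(n).items()}\ndef snap",1).replace("c=viewer.camera_model(n);K=np.array(c['camera_matrix']);V=np.array(c['view']);","c=cm(n);K=c['camera_matrix'];V=c['view']")
s+='''
def tcp():
    o=manip.get_obs(); T=np.eye(4);T[:3,:3]=R.from_quat(o['ee_rot']).as_matrix();T[:3,3]=o['tcp_pos'];return T,o
def wcam(T): return T@cm('wrist')['mount']
def wray(u,v):
    K=cm('wrist')['camera_matrix'];x=(np.asarray(u,float)-K[0,2]);y=(np.asarray(v,float)-K[1,2]);r=np.hypot(x,y)+1e-9;th=r/K[0,0]
    return np.stack([np.sin(th)*x/r,-np.sin(th)*y/r,-np.cos(th)],-1)
def wz(T,u,v,z):
    C=wcam(T);w=wray(u,v)@C[:3,:3].T;o=C[:3,3];return o+w*((z-o[2])/w[...,2])[...,None]
def wd(T,d,u,v):
    C=wcam(T);r=wray(u,v);r=r/(-r[...,2:3]);return (r*d[np.asarray(v,int),np.asarray(u,int)][...,None])@C[:3,:3].T+C[:3,3]
def wproj(T,P):
    C=np.linalg.inv(wcam(T));p=np.asarray(P)@C[:3,:3].T+C[:3,3];K=cm('wrist')['camera_matrix']
    rr=np.hypot(p[...,0],p[...,1])+1e-12;th=np.arctan2(rr,-p[...,2]);return np.stack([K[0,2]+K[0,0]*th*p[...,0]/rr,K[1,2]-K[0,0]*th*p[...,1]/rr],-1)
'''
open('h.py','w').write(s)
m=open('m.py').read().replace("zt=np.perc","P=P[(abs(P-np.median(P,0))<.1).all(1)];zt=np.perc")
open('m.py','w').write(m)
E
python3 m.py | tail -n +10
python3 - <<'E'
from h import *
T,o=tcp();print(T.round(3))
E
```

```text
[ 0.6592 -0.0733]
 [ 0.665   0.0456]] [[ 1.697   0.8141]
 [-2.0839  0.3869]
 [ 4.0067 -1.1777]
 [-3.6198 -0.0233]]
scene [172. 118.] 138 zt 0.0609 mean [ 0.4823 -0.31    0.0593] ((482.4333801269531, -310.23785400390625), (76.30888366699219, 19.38429832458496), 4.599040985107422)
scene [256. 157.] 19 zt 0.0346 mean [ 0.5012 -0.0618  0.033 ] ((500.7919921875, -60.53191375732422), (10.982220649719238, 12.588053703308105), 82.44114685058594)
scene [268. 164.] 23 zt 0.0351 mean [ 0.5134 -0.0231  0.0333] ((512.7589111328125, -23.24695587158203), (17.05951499938965, 9.497668266296387), 26.029586791992188)
scene [250. 173.] 21 zt 0.0351 mean [ 0.5581 -0.0478  0.0333] ((557.717529296875, -48.18672561645508), (11.318745613098145, 10.676433563232422), 85.76596069335938)
scene [266. 176.] 17 zt 0.0345 mean [ 0.5499 -0.0101  0.0332] ((549.96923828125, -10.669849395751953), (16.151260375976562, 7.964926242828369), 11.925825119018555)
scene [402. 200.] 429 zt 0.0148 mean [0.4758 0.2974 0.0131] ((474.85028076171875, 298.1614074707031), (27.807756423950195, 108.75054168701172), 62.28411865234375)
sce
[... 2021 characters left out ...]
4.35432434082031), (12.20726203918457, 11.844242095947266), 0.9157333970069885)
side [429. 304.] 50 zt 0.0269 mean [ 0.7701 -0.2731  0.0254] ((770.6639404296875, -273.2898864746094), (18.162309646606445, 11.578269958496094), 81.15200805664062)
side [310. 376.] 529 zt 0.0591 mean [ 0.4811 -0.3134  0.0575] ((481.71917724609375, -312.79339599609375), (77.46326446533203, 21.122461318969727), 3.6386992931365967)
side [537. 381.] 186 zt 0.0352 mean [ 0.8246 -0.4883  0.0336] ((824.766357421875, -488.3298034667969), (26.918676376342773, 25.808757781982422), 1.8614453077316284)
[[ 0.893 -0.     0.451  0.316]
 [-0.451 -0.     0.893  0.625]
 [-0.    -1.    -0.     0.214]
 [ 0.     0.     0.     1.   ]]
```

View pics/wrist0.png

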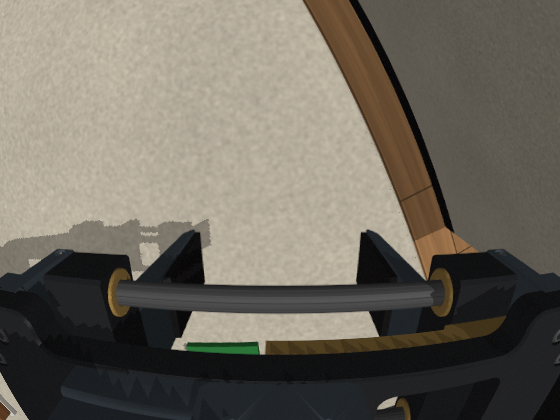

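```bash
python3 -m creep '[[[0.037,0,-0.022,0,0,0,100],[0.037,0,-0.022,0,0,0,100],[0.037,0,-0.022,0,0,0,100],[0.037,0,-0.022,0,0,0,100],[0.037,0,-0.022,0,0,0,100],[0.037,0,-0.022,0,0,0,100],[0.037,0,-0.022,0,0,0,100],[0.037,0,-0.022,0,0,0,100],[0.037,0,-0.022,0,0,0,100]]]'; python3 -m creep '[[[0,0,0,0,0.148,0,100],[0,0,0,0,0.148,0,100],[0,0,0,0,0.148,0,100],[0,0,0,0,0.148,0,100],[0,0,0,0,0.148,0,100],[0,0,0,0,0.148,0,100],[0,0,0,0,0.148,0,100],[0,0,0,0,0.148,0,100],[0,0,0,0,0.148,0,100],[0,0,0,0,0.148,0,100],[0,0,0,0,0.148,0,100],[0,0,0,0,0.148,0,100],[0,0,0,0,0.148,0,100],[0,0,0,0,0.148,0,100],[0,0,0,0,0.148,0,100],[0,0,0,0,0.148,0,100],[0,0,0,0,0.148,0,100]]]'
python3 - <<'E'
from h import *
T,o=tcp();print(T.round(3),o['q'].round(3),o['time_s'],o['force'])
snap('wrist','w1.png')
E
```

```text
time_s: 2.35
tcp_pos: [0.5288, 0.2905, 0.2146]
ee_rot: [-0.687, 0.161, -0.162, 0.689]
force: [0.5, 0.7, 0.4]
width: 1.003
time_s: 4.05
tcp_pos: [0.5326, 0.2849, 0.216]
ee_rot: [-0.043, 0.707, -0.705, 0.047]
force: [-0.4, 1.0, 0.4]
width: 0.997
[[-0.992  0.005  0.127  0.533]
 [-0.127  0.003 -0.992  0.285]
 [-0.005 -1.    -0.003  0.216]
 [ 0.     0.     0.     1.   ]] [4.520e-01 2.260e-01 1.935e+00 1.000e-03 9.760e-01 1.895e+00] 4.05 [-0.42252002  0.95660228  0.42256517]
```

View pics/w1.png

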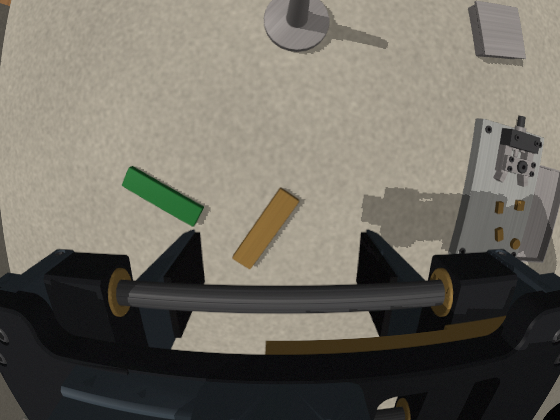

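```bash
python3 -m creep '[[[0,0,0,0,0.056,0,100],[0.007,0,0.045,0,0,0,100],[0.007,0,0.045,0,0,0,100],[0.007,0,0.045,0,0,0,100],[0.007,0,0.045,0,0,0,100],[0.007,0,0.045,0,0,0,100],[0.007,0,0.045,0,0,0,100]]]'
python3 - <<'E'
from h import *
T,o=tcp();print(T.round(3),o['q'].round(3),o['time_s'],o['force']);np.save('pics/w2_T.npy',T)
snap('wrist','w2.png')
E
python3 -m creep '[[[0,0,0,0,0,0,100],[0.007,0,0.045,0,0,0,100],[0.007,0,0.045,0,0,0,100],[0.007,0,0.045,0,0,0,100],[0.007,0,0.045,0,0,0,100],[0.007,0,0.045,0,0,0,100],[0.007,0,0.045,0,0,0,100],[0.007,0,0.045,0,0,0,100]]]'
python3 - <<'E'
from h import *
T,o=tcp();print(T.round(3),o['q'].round(3),o['time_s'],o['force']);np.save('pics/w3_T.npy',T)
snap('wrist','w3.png')
E
```

```text
time_s: 4.8
tcp_pos: [0.5096, 0.0084, 0.2157]
ee_rot: [-0.029, 0.708, -0.705, 0.034]
force: [1.1, -0.5, 0.4]
width: 1.006
[[-0.996  0.008  0.089  0.51 ]
 [-0.089  0.004 -0.996  0.008]
 [-0.008 -1.    -0.004  0.216]
 [ 0.     0.     0.     1.   ]] [-0.032  0.07   2.118  0.006  0.946  1.447] 4.8 [ 1.13334486 -0.47704453  0.4453803 ]
time_s: 5.65
tcp_pos: [0.4933, -0.3198, 0.216]
ee_rot: [-0.037, 0.707, -0.705, 0.045]
force: [0.6, 0.1, -0.2]
width: 0.997
[[-0.993  0.011  0.115  0.493]
 [-0.115  0.003 -0.993 -0.32 ]
 [-0.011 -1.    -0.002  0.216]
 [ 0.     0.     0.     1.   ]] [-0.619  0.199  1.968  0.011  0.967  0.83 ] 5.65 [ 0.59298664  0.06699466 -0.18131242]
```

View pics/w2.png

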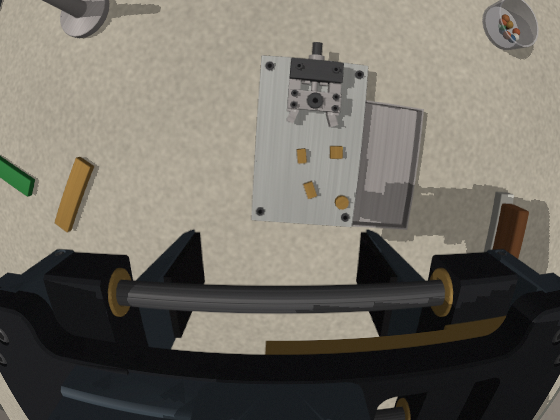

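View pics/w3.png

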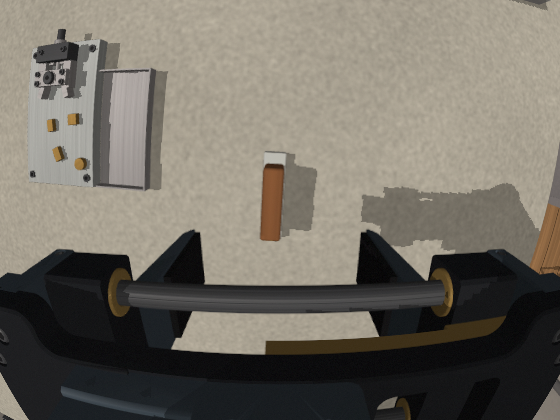

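```bash
cat > f.py <<'E'
from h import *
np.set_printoptions(precision=4,suppress=True)
def fitw(T,px,loc,z):
    px=np.array(px,float);w=wz(T,px[:,0],px[:,1],z)[:,:2];l=np.array(loc,float)/1000
    a=l-l.mean(0);b=w-w.mean(0);th=np.arctan2((a[:,0]*b[:,1]-a[:,1]*b[:,0]).sum(),(a*b).sum())
    Rm=np.array([[np.cos(th),-np.sin(th)],[np.sin(th),np.cos(th)]]);t=w.mean(0)-Rm@l.mean(0)
    return t,np.degrees(th),((l@Rm.T+t-w)*1000).round(1).tolist()
E
python3 - <<'E'
from f import *
T2=np.load('pics/w2_T.npy');T3=np.load('pics/w3_T.npy')
L=[(-95,60),(-95,-60),(95,-60),(95,60)]
print('jig w2',fitw(T2,[(251,219),(352,226),(368,66),(262,55)],L,.024))
print('jig w3',fitw(T3,[(29,182),(98,187),(107,40),(36,37)],L,.024))
print('scr w3',fitw(T3,[(261,240),(278,240),(285,167),(264,165)],[(-40,11),(-40,-11),(40,-11),(40,11)],.058))
T1=np.eye(4);T1[:3,:3]=R.from_quat([-0.043,0.707,-0.705,0.047]).as_matrix();T1[:3,3]=[.5326,.2849,.216]
print('fob w1',fitw(T1,[(285,188),(299,199),(247,268),(234,261)],[(55,14),(55,-14),(-55,-14),(-55,14)],.012))
a=cv2.imread('pics/w2.png');cv2.imwrite('pics/c2.png',cv2.resize(a[30:240,240:440],None,fx=2.8,fy=2.8,interpolation=cv2.INTER_CUBIC))
a=cv2.imread('pics/w3.png');cv2.imwrite('pics/c3.png',cv2.resize(a[140:260,230:330],None,fx=5,fy=5,interpolation=cv2.INTER_CUBIC))
E
```

```text
jig w2 (array([ 0.5664, -0.0193]), np.float64(0.9908411229673453), [[-0.9, -0.1], [-0.9, 0.2], [1.1, -0.6], [0.7, 0.5]])
jig w3 (array([ 0.5688, -0.0251]), np.float64(-0.6596504994256378), [[5.6, -1.9], [0.4, 4.8], [4.4, 1.7], [-10.4, -4.6]])
scr w3 (array([ 0.4844, -0.3126]), np.float64(2.6440243573842235), [[0.8, 1.8], [-0.4, -1.9], [0.1, -0.2], [-0.5, 0.3]])
fob w1 (array([0.4764, 0.2958]), np.float64(-27.570372214536626), [[-0.4, 4.0], [-2.3, -2.6], [-1.4, -4.4], [4.0, 3.0]])
```

View pics/c2.png

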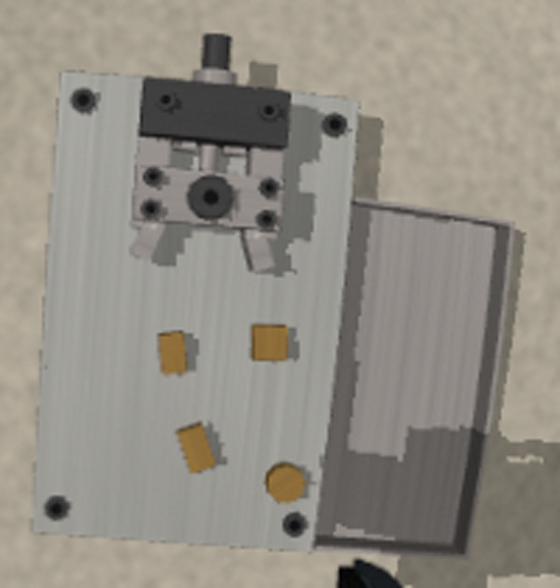

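View pics/c3.png

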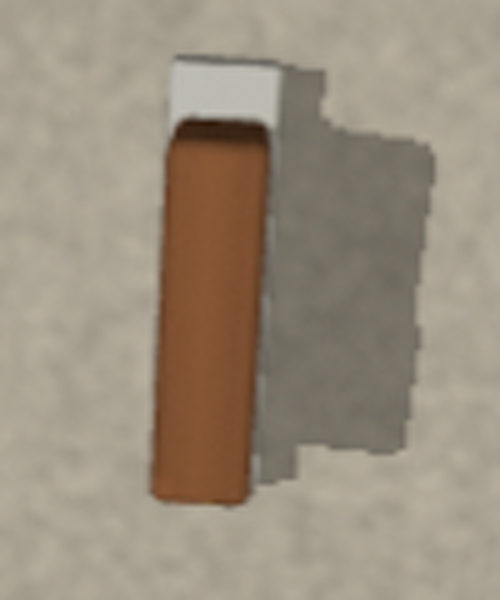

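```bash
python3 -m creep '[[[0.009,0,-0.008,0.002,0.05,-0.011,100],[0,0.03,0,0,0,0,100],[0,0.03,0,0,0,0,100],[0,0.03,0,0,0,0,100],[0,0.03,0,0,0,0,100],[0,0,0,0,0,0,100],[0,0,0,0,0,0,100]]]'
cat > s.py <<'E'
from h import *
import sys
np.set_printoptions(precision=4,suppress=True)
T,o=tcp();print(T[:3].round(4),'yaw',np.degrees(np.arctan2(T[1,0],T[0,0])).round(2),o['time_s'],'F',o['force'].round(1),'w',o['width'])
J=np.eye(4);a=np.radians(0.9);J[:2,:2]=[[np.cos(a),-np.sin(a)],[np.sin(a),np.cos(a)]];J[:2,3]=[.5665,-.0191]
print('tcp in jig',(np.linalg.inv(J)@T[:,3])[:3].round(4))
if len(sys.argv)>3:
    t=np.array([float(x) for x in sys.argv[1:4]])
    if len(sys.argv)>5 and sys.argv[5]=='j': t=(J@np.r_[t,1])[:3]
    print('tool shift',T[:3,:3].T@(t-T[:3,3]))
    if len(sys.argv)>4:
        y=np.radians(float(sys.argv[4]));G=np.array([[np.cos(y),0,-np.sin(y)],[np.sin(y),0,np.cos(y)],[0,-1,0]]);G[:,2]=np.cross(G[:,0],G[:,1])
        print('turn',R.from_matrix(T[:3,:3].T@G).as_rotvec())
E
python3 s.py .4835 -.3122 .030 -176.2
python3 - <<'E'
from h import *
T,o=tcp();np.save('pics/w4_T.npy',T);snap('wrist','w4.png')
E
```

```text
time_s: 6.4
tcp_pos: [0.4891, -0.3174, 0.0941]
ee_rot: [0.026, -0.705, 0.708, -0.029]
force: [0.3, 1.0, 0.5]
width: 0.999
[[-0.9969  0.0042  0.0788  0.4891]
 [-0.0788 -0.0041 -0.9969 -0.3174]
 [-0.0039 -1.      0.0045  0.0941]] yaw -175.48 6.4 F [0.3 1.  0.5] w 0.9986737190617734
tcp in jig [-0.0821 -0.2971  0.0941]
tool shift [ 0.0054  0.0641 -0.0059]
turn [-0.0044  0.0125 -0.0039]
```

View pics/w4.png

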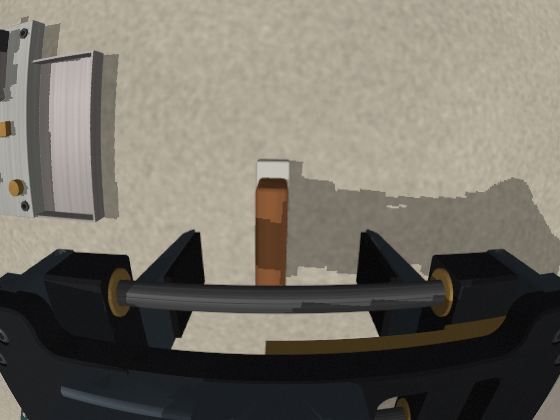

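```bash
python3 -m creep '[[[0.006,0.03,-0.006,-0.004,0.012,-0.004,100],[0,0.02,0,0,0,0,100],[0,0,0,0,0,0,100],[0,0,0,0,0,0,100]]]'; python3 s.py .4835 -.3122 .030 -176.2
```

```text
time_s: 6.85
tcp_pos: [0.4871, -0.3137, 0.0502]
ee_rot: [0.022, -0.704, 0.709, -0.027]
force: [-0.6, -0.2, 0.4]
width: 0.998
[[-0.9975  0.0078  0.0696  0.4871]
 [-0.0697 -0.0059 -0.9976 -0.3137]
 [-0.0074 -1.      0.0065  0.0502]] yaw -176.01 6.85 F [-0.6 -0.2  0.4] w 0.9978311955788055
tcp in jig [-0.084  -0.2933  0.0502]
tool shift [ 0.0036  0.0201 -0.0019]
turn [-0.0064  0.0034 -0.0074]
```

```bash
python3 -m creep '[[[0.004,0.02,-0.002,-0.006,0.003,-0.007,100],[0,0,0,0,0,0,100]]]'; python3 s.py .4835 -.3122 .030 -176.2; python3 -m creep '[[[0,0,0,0,0,0,0],[0,0,0,0,0,0,0],[0,0,0,0,0,0,0],[0,0,0,0,0,0,0],[0,0,0,0,0,0,0],[0,0,0,0,0,0,0],[0,0,0,0,0,0,0],[0,0,0,0,0,0,0]]]'; python3 s.py .4835 -.3122 .030 -176.2
```

```text
time_s: 7.05
tcp_pos: [0.4851, -0.3132, 0.0335]
ee_rot: [0.022, -0.706, 0.708, -0.025]
force: [-0.4, 0.7, -0.5]
width: 0.997
[[-0.9977  0.0041  0.0672  0.4851]
 [-0.0672 -0.003  -0.9977 -0.3132]
 [-0.0039 -1.      0.0032  0.0335]] yaw -176.14 7.05 F [-0.4  0.7 -0.5] w 0.9969838018247774
tcp in jig [-0.086  -0.2928  0.0335]
tool shift [ 0.0015  0.0035 -0.0012]
turn [-0.0032  0.001  -0.0039]
time_s: 7.85
tcp_pos: [0.4879, -0.3151, 0.039]
ee_rot: [0.021, -0.704, 0.709, -0.027]
force: [-0.2, -1.1, -0.2]
width: 0.329
[[-0.9977  0.0097  0.0677  0.4879]
 [-0.0678 -0.0069 -0.9977 -0.3151]
 [-0.0092 -0.9999  0.0075  0.039 ]] yaw -176.11 7.85 F [-0.2 -1.1 -0.2] w 0.32913415936504714
tcp in jig [-0.0832 -0.2947  0.039 ]
tool shift [ 0.0043  0.0089 -0.0032]
turn [-0.0075  0.0015 -0.0092]
```

```bash
python3 -m creep '[[[0.004,0.009,-0.003,-0.007,0,-0.009,24],[0.001,0.001,0,0,0,0,0],[0.0005,0.0007,0,0,0,-0.001,0],[0.0005,0.0007,0,0,0,-0.001,0],[0.0005,0.0007,0,0,0,-0.001,0]]]'; python3 s.py .4835 -.3122 .030 -176.2
```

```text
time_s: 8.35
tcp_pos: [0.4832, -0.3126, 0.0287]
ee_rot: [-0.024, 0.707, -0.707, 0.023]
force: [-0.6, 4.8, 22.1]
width: 0.24
[[-0.9978 -0.0014  0.0668  0.4832]
 [-0.0668  0.0002 -0.9978 -0.3126]
 [ 0.0014 -1.     -0.0003  0.0287]] yaw -176.17 8.35 F [-0.6  4.8 22.1] w 0.24023971257942656
tcp in jig [-0.0879 -0.2921  0.0287]
tool shift [-0.0003 -0.0013 -0.0003]
turn [0.0003 0.0005 0.0014]
```

```bash
python3 -m creep '[[[0,-0.02,0,0,0,0,0],[0,-0.03,0,0,0,0,0],[0,-0.03,0,0,0.05,0,0],[0,0,0,0,0,0,0]]]'; python3 s.py -.040 .047 .11 -179.1 j
```

```text
time_s: 8.75
tcp_pos: [0.4813, -0.3111, 0.108]
ee_rot: [-0.008, 0.709, -0.706, 0.003]
force: [0.2, -0.2, -0.9]
width: 0.239
[[-0.9999 -0.0069  0.0153  0.4813]
 [-0.0153  0.0041 -0.9999 -0.3111]
 [ 0.0069 -1.     -0.0042  0.108 ]] yaw -179.12 8.75 F [ 0.2 -0.2 -0.9] w 0.23883547396677582
tcp in jig [-0.0898 -0.2906  0.108 ]
tool shift [-0.0497 -0.0009 -0.3376]
turn [ 0.0042 -0.0004  0.0069]
```

```bash
python3 -m creep '[[[-0.006,0,-0.04,0.004,0,0.007,0],[-0.006,0,-0.04,0,0,0,0],[-0.006,0,-0.04,0,0,0,0],[-0.006,0,-0.04,0,0,0,0],[-0.006,0,-0.04,0,0,0,0],[-0.006,0,-0.04,0,0,0,0],[-0.006,0,-0.04,0,0,0,0],[-0.006,0,-0.04,0,0,0,0],[0,0,0,0,0,0,0]]]'; python3 s.py -.040 .047 .11 -179.1 j
```

```text
time_s: 9.65
tcp_pos: [0.5194, 0.0212, 0.0984]
ee_rot: [-0.01, 0.708, -0.707, 0.002]
force: [-1.0, 0.4, -1.0]
width: 0.238
[[-0.9998 -0.0101  0.0169  0.5194]
 [-0.0169  0.0014 -0.9999  0.0212]
 [ 0.0101 -0.9999 -0.0016  0.0984]] yaw -179.03 9.65 F [-1.   0.4 -1. ] w 0.23807615819190492
tcp in jig [-0.0465  0.0411  0.0984]
tool shift [-0.0064 -0.0116 -0.0059]
turn [0.0016 0.0012 0.0101]
```

```bash
python3 -m creep '[[[-0.006,0.02,-0.006,0.002,0.001,0.01,0],[0,0.015,0,0,0,0,0],[0,0,0,0,0,0,0]]]'; python3 s.py -.040 .047 .0545 -179.1 j;python3 - <<'E'
from h import *
snap('wrist','w5.png');snap('side','s5.png')
a=cv2.imread('pics/s5.png');b=cv2.imread('pics/w5.png');cv2.imwrite('pics/c5.png',np.hstack([cv2.resize(a[180:330,200:350],(400,400)),cv2.resize(b[0:300,130:430],(400,400))]))
E
```

```text
time_s: 9.95
tcp_pos: [0.5232, 0.0285, 0.0594]
ee_rot: [0.009, -0.707, 0.707, -0.006]
force: [-0.5, 0.2, -0.3]
width: 0.236
[[-0.9998 -0.0035  0.0206  0.5232]
 [-0.0206 -0.0008 -0.9998  0.0285]
 [ 0.0036 -1.      0.0007  0.0594]] yaw -178.82 9.95 F [-0.5  0.2 -0.3] w 0.23616666286820023
tcp in jig [-0.0426  0.0483  0.0594]
tool shift [-0.0026  0.0049  0.0013]
turn [-0.0007  0.0049  0.0036]
```

View pics/c5.png

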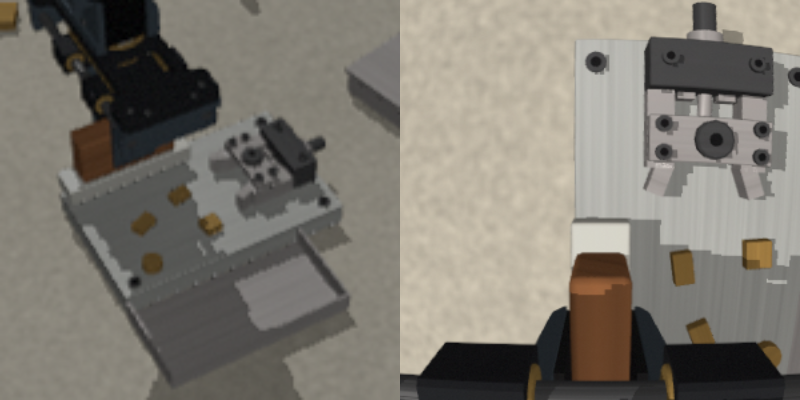

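```bash
python3 -m creep '[[[-0.002,0.005,0,0,0.005,0.003,0],[0,0.0005,0.012,0,0,0,0],[0,0.0005,0.012,0,0,0,0],[0,0.0005,0.012,0,0,0,0]]]'; python3 s.py -.040 -.075 .0540 -179.1 j
```

```text
time_s: 10.45
tcp_pos: [0.5277, -0.0105, 0.0556]
ee_rot: [0.004, -0.707, 0.707, -0.007]
force: [0.1, 0.2, -0.9]
width: 0.241
[[-0.9999  0.0039  0.0151  0.5277]
 [-0.0151 -0.0007 -0.9999 -0.0105]
 [-0.0039 -1.      0.0008  0.0556]] yaw -179.14 10.45 F [ 0.1  0.2 -0.9] w 0.24085823957811822
tcp in jig [-0.0387  0.0092  0.0556]
tool shift [0.0013 0.0016 0.0842]
turn [-0.0008 -0.0006 -0.0039]
```

```bash
python3 -m creep '[[[0.001,0.0022,0.012,0,0,-0.004,0],[0,0.001,0.012,0,0,-0.001,0],[0,0.001,0.012,0,0,-0.001,0]]]'; python3 s.py -.040 -.075 .0540 -179.1 j
```

```text
time_s: 10.75
tcp_pos: [0.5282, -0.05, 0.0527]
ee_rot: [-0.004, 0.707, -0.707, 0.004]
force: [-2.4, 23.9, 33.2]
width: 0.239
[[-0.9999 -0.0004  0.012   0.5282]
 [-0.012   0.0008 -0.9999 -0.05  ]
 [ 0.0004 -1.     -0.0008  0.0527]] yaw -179.31 10.75 F [-2.4 23.9 33.2] w 0.23856983901613021
tcp in jig [-0.0388 -0.0303  0.0527]
tool shift [ 0.0011 -0.0013  0.0447]
turn [ 0.0008 -0.0037  0.0004]
```

```bash
python3 -m creep '[[[0.001,-0.0015,0.012,0,-0.003,0,0],[0,0,0.012,0,0,0,0]]]'; python3 s.py -.040 -.075 .0540 -179.1 j
python3 - <<'E'
from h import *
snap('wrist','w6.png');snap('side','s6.png')
a=cv2.imread('pics/s6.png');b=cv2.imread('pics/w6.png');cv2.imwrite('pics/c6.png',np.hstack([cv2.resize(a[180:330,200:350],(400,400)),cv2.resize(b[0:300,130:430],(400,400))]))
E
```

```text
time_s: 10.95
tcp_pos: [0.528, -0.0764, 0.0546]
ee_rot: [-0.005, 0.707, -0.707, 0.005]
force: [0.4, 0.7, -1.2]
width: 0.239
[[-0.9999  0.0005  0.0145  0.528 ]
 [-0.0145  0.0009 -0.9999 -0.0764]
 [-0.0005 -1.     -0.0009  0.0546]] yaw -179.17 10.95 F [ 0.4  0.7 -1.2] w 0.23893302539893227
tcp in jig [-0.0394 -0.0567  0.0546]
tool shift [0.0005 0.0006 0.0183]
turn [ 0.0009 -0.0012 -0.0005]
```

View pics/c6.png

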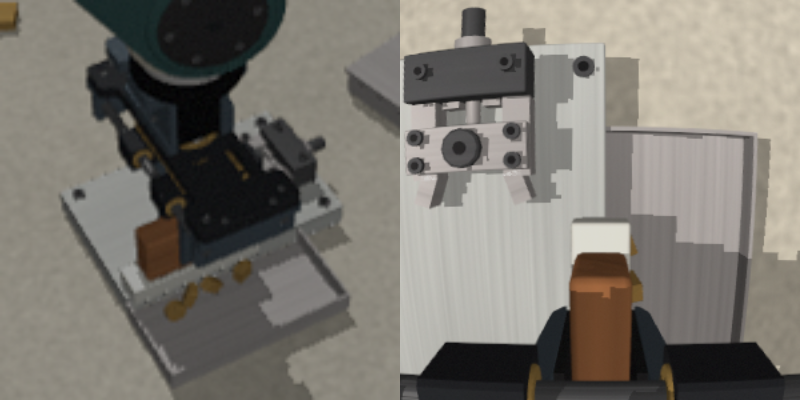

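```bash
python3 -m creep '[[[0,0.0005,0.012,0,0,0,0],[0,0.0005,0.012,0,0,0,0],[0,0.0005,0,0,0,0,0]]]'; python3 s.py -.040 -.075 .0540 -179.1 j
python3 - <<'E'
from h import *
snap('wrist','w7.png');snap('side','s7.png');snap('scene','c7.png')
a=cv2.imread('pics/s7.png');b=cv2.imread('pics/w7.png');cv2.imwrite('pics/c7b.png',np.hstack([cv2.resize(a[180:330,200:350],(400,400)),cv2.resize(b[0:300,130:430],(400,400))]))
E
```

```text
time_s: 11.35
tcp_pos: [0.5279, -0.1029, 0.0524]
ee_rot: [-0.005, 0.707, -0.707, 0.005]
force: [1.2, 0.6, -1.3]
width: 0.244
[[-0.9999 -0.0003  0.0131  0.5279]
 [-0.0131  0.0007 -0.9999 -0.1029]
 [ 0.0003 -1.     -0.0007  0.0524]] yaw -179.25 11.35 F [ 1.2  0.6 -1.3] w 0.24364938093905655
tcp in jig [-0.0399 -0.0832  0.0524]
tool shift [ 0.0001 -0.0016 -0.0082]
turn [ 0.0007 -0.0026  0.0003]
```

View pics/c7b.png

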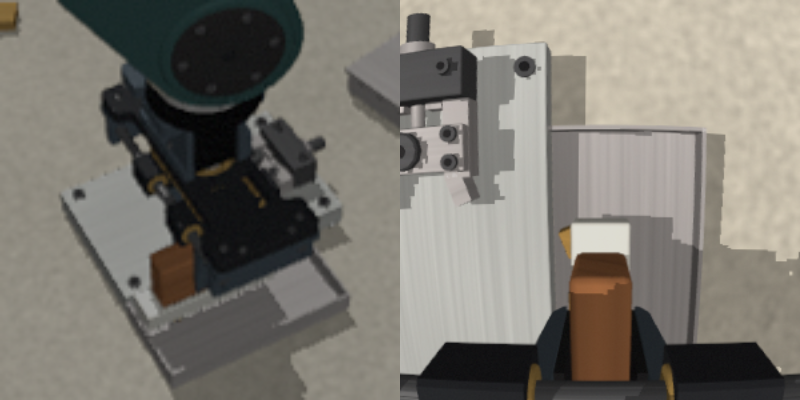

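```bash
python3 -m creep '[[[0,-0.03,0,0,0,0,0],[0,-0.03,0.02,0,0,0,0],[0,-0.01,0.04,0,0,0,0],[0,0,0.04,0,0,0,0],[0,0,0.04,0,0,0,0],[0,0,0,0,0,0,0]]]'; python3 s.py .4835 -.3122 .05 -176
python3 - <<'E'
from h import *
snap('wrist','w8.png');snap('side','s8.png');snap('scene','c8.png')
a=cv2.imread('pics/s8.png');b=cv2.imread('pics/w8.png');cv2.imwrite('pics/c8b.png',np.hstack([cv2.resize(a[180:330,200:350],(400,400)),cv2.resize(b[0:300,0:300],(400,400))]))
E
```

```text
time_s: 12.1
tcp_pos: [0.5302, -0.2436, 0.1252]
ee_rot: [0.008, -0.707, 0.707, -0.007]
force: [-0.3, 1.6, -0.8]
width: 0.24
[[-0.9998 -0.0012  0.02    0.5302]
 [-0.02   -0.     -0.9998 -0.2436]
 [ 0.0013 -1.      0.      0.1252]] yaw -178.85 12.1 F [-0.3  1.6 -0.8] w 0.23965997419184726
tcp in jig [-0.0398 -0.2239  0.1252]
tool shift [0.0479 0.0753 0.0677]
turn [ 0.     -0.0498  0.0013]
```

View pics/c8b.png

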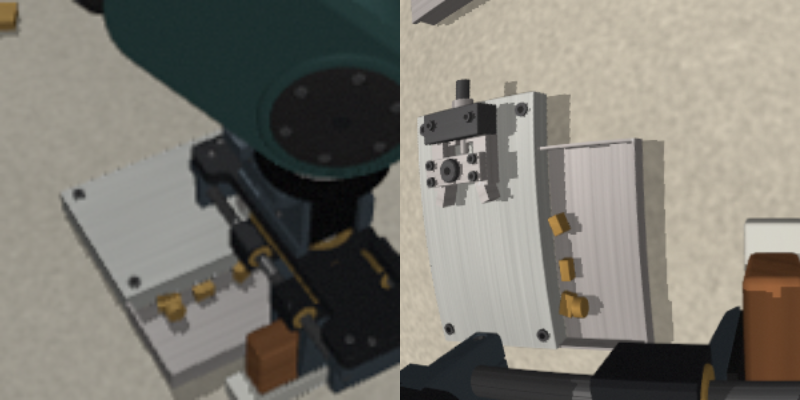

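Run:
```python
from h import *
np.set_printoptions(precision=4,suppress=True)
a=cv2.imread('pics/s8.png');b=cv2.imread('pics/w8.png');d=np.load('pics/w8_d.npy');T,o=tcp()
J=np.eye(4);t=np.radians(0.9);J[:2,:2]=[[np.cos(t),-np.sin(t)],[np.sin(t),np.cos(t)]];J[:2,3]=[.5665,-.0191];Ji=np.linalg.inv(J)
cv2.imwrite('pics/c9.png',np.hstack([cv2.resize(a[275:310,250:310],(0,0),fx=7,fy=8),cv2.resize(b[150:250,100:150],(0,0),fx=6.8,fy=2.8)]))
cv2.imwrite('pics/c9.png',cv2.resize(b[150:250,90:150],None,fx=6,fy=6,interpolation=cv2.INTER_CUBIC))
hsv=cv2.cvtColor(b,cv2.COLOR_BGR2HSV);m=((hsv[...,0]>5)&(hsv[...,0]<28)&(hsv[...,1]>110)&(hsv[...,2]>50)).astype(np.uint8);m[:, 160:]=0;m[:130]=0;m[255:]=0
k,lab,st,ce=cv2.connectedComponentsWithStats(m)
for i in range(1,k):
    if st[i,4]<10:continue
    v,u=np.nonzero(lab==i);P=wd(T,d,u,v);P=(P-J[:3,3])@J[:3,:3]
    print(ce[i],st[i,4],'min',P.min(0),'max',P.max(0),'p90z',np.percentile(P[:,2],[10,50,90]))
```

```text
[118.648  167.6201] 179 min [-0.0129 -0.0715  0.0019] max [ 0.0038 -0.0584  0.019 ] p90z [0.0079 0.0165 0.0178]
[124.7976 201.7798] 168 min [-0.0454 -0.0723  0.004 ] max [-0.0294 -0.0633  0.0152] p90z [0.0072 0.0126 0.0139]
[129.5959 228.6283] 339 min [-0.0744 -0.2202  0.005 ] max [ 0.0379 -0.0576  0.2949] p90z [0.0096 0.012  0.0186]
```

View pics/c9.png

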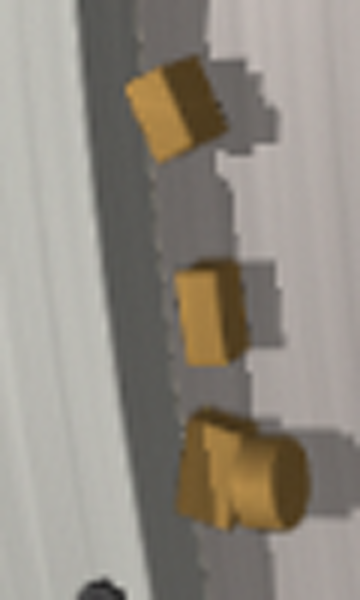

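```bash
python3 -m creep '[[[0.02,0.02,0.03,0,0,0,0],[0.01,0.025,0.025,0,0,0,0],[0,0.02,0,0,0,0,0],[0,0.005,0,0,0,0,0],[0,0,0,0,0,0,0]]]'; python3 s.py .4985 -.300 .030 -178.85
```

```text
time_s: 12.75
tcp_pos: [0.5006, -0.2905, 0.0526]
ee_rot: [-0.012, 0.708, -0.706, 0.009]
force: [-0.8, 0.2, -1.1]
width: 0.243
[[-0.9996 -0.0036  0.0292  0.5006]
 [-0.0292  0.0023 -0.9996 -0.2905]
 [ 0.0035 -1.     -0.0024  0.0526]] yaw -178.33 12.75 F [-0.8  0.2 -1.1] w 0.24290714960603454
tcp in jig [-0.0702 -0.2704  0.0526]
tool shift [0.0023 0.0226 0.0095]
turn [0.0024 0.0092 0.0035]
```

```bash
python3 -m creep '[[[0,0.016,0.005,0.002,0,0.003,0],[0,0.005,0,0,0,0,0],[0,0.002,0,0,0,0,0]]]'; python3 s.py .4985 -.300 .029 -178.85
```

```text
time_s: 13.05
tcp_pos: [0.5027, -0.2935, 0.0317]
ee_rot: [0.011, -0.707, 0.707, -0.012]
force: [0.0, 0.6, -1.0]
width: 0.236
[[-0.9995  0.0013  0.0326  0.5027]
 [-0.0326 -0.0007 -0.9995 -0.2935]
 [-0.0013 -1.      0.0007  0.0317]] yaw -178.13 13.05 F [ 0.   0.6 -1. ] w 0.2356137352670272
tcp in jig [-0.0681 -0.2734  0.0317]
tool shift [0.0044 0.0027 0.0063]
turn [-0.0007  0.0125 -0.0013]
```

```bash
python3 -m creep '[[[0,0.003,0,0,0,0,0],[0,0.0015,0,0,0,0,0]]]'; python3 s.py .4985 -.300 .029 -178.85
```

```text
time_s: 13.25
tcp_pos: [0.5035, -0.2932, 0.0287]
ee_rot: [0.011, -0.707, 0.707, -0.013]
force: [-10.6, -0.2, 22.4]
width: 0.237
[[-0.9994  0.0019  0.0337  0.5035]
 [-0.0337 -0.0013 -0.9994 -0.2932]
 [-0.0019 -1.      0.0013  0.0287]] yaw -178.07 13.25 F [-10.6  -0.2  22.4] w 0.2370301003687184
tcp in jig [-0.0673 -0.2731  0.0287]
tool shift [ 0.0052 -0.0003  0.0066]
turn [-0.0013  0.0137 -0.0019]
```

```bash
python3 -m creep '[[[0,0,0,0,0,0,100],[0,0,0,0,0,0,100],[0,0,0,0,0,0,100],[0,0,0,0,0,0,100],[0,0,0,0,0,0,100],[0,0,0,0,0,0,100],[0,-0.02,0,0,0,0,100],[0,-0.03,0,0,0,0,100],[0,-0.04,0,0,0,0,100],[0,-0.04,0,0,0,0,100],[0,-0.03,0,0,0,0,100],[0,0,0,0,0,0,100]]]'; python3 s.py .52 .1 .2 180
python3 - <<'E'
from h import *
snap('wrist','w10.png')
E
```

```text
time_s: 14.45
tcp_pos: [0.503, -0.2924, 0.1951]
ee_rot: [0.012, -0.707, 0.707, -0.012]
force: [1.0, -0.1, -0.5]
width: 1.0
[[-0.9994  0.0009  0.0338  0.503 ]
 [-0.0338 -0.0005 -0.9994 -0.2924]
 [-0.0009 -1.      0.0006  0.1951]] yaw -178.07 14.45 F [ 1.  -0.1 -0.5] w 1.0004257818991846
tcp in jig [-0.0678 -0.2723  0.1951]
tool shift [-0.0302 -0.0051 -0.3916]
turn [-0.0005  0.0338 -0.0009]
```

View pics/w10.png

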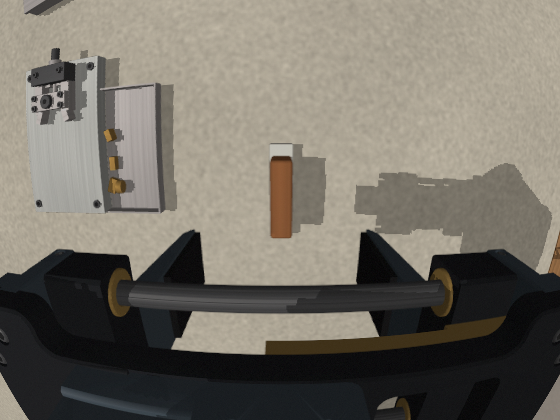

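```bash
python3 -m creep '[[[0.002,0,-0.045,0,0,0,60],[0.002,0,-0.045,0,0,0,60],[0.002,0,-0.045,0,0,0,60],[0.002,0,-0.045,0,0,0,60],[0.002,0,-0.045,0,0,0,60],[0.002,0,-0.045,0,0,0,60],[0.002,0,-0.045,0,0,0,60],[0.002,0,-0.045,0,0,0,60],[0.002,0,-0.045,0,0,0,60],[0.002,0,-0.045,0,0,0,60],[0.002,0,-0.045,0,0,0,60],[0.002,0,-0.045,0,0,0,60],[0.002,0,-0.045,0,0,0,60],[0,0,0,0,0.13,0,60],[0,0,0,0,0.13,0,60],[0,0,0,0,0.13,0,60],[0,0,0,0,0.13,0,60],[0,0,0,0,0,0,60]]]'; python3 s.py .4507 .3095 .1 152.4
python3 - <<'E'
from h import *
T,o=tcp();np.save('pics/w11_T.npy',T);snap('wrist','w11.png')
E
```

```text
time_s: 16.3
tcp_pos: [0.4424, 0.3131, 0.1706]
ee_rot: [-0.168, -0.68, 0.689, 0.186]
force: [0.5, 0.8, -0.2]
width: 0.601
[[-0.8743 -0.0269 -0.4846  0.4424]
 [ 0.485  -0.0069 -0.8745  0.3131]
 [ 0.0202 -0.9996  0.0191  0.1706]] yaw 150.98 16.3 F [ 0.5  0.8 -0.2] w 0.600908715382748
tcp in jig [-0.1188  0.3341  0.1706]
tool shift [-0.0104  0.0704 -0.0023]
turn [-0.0189 -0.0245  0.0204]
```

View pics/w11.png

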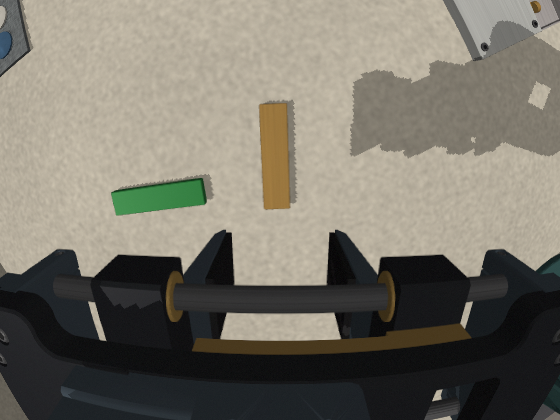

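Run:
```python
from f import *
T=np.load('pics/w11_T.npy')
print(fitw(T,[(287,103),(260,104),(263.5,209),(290,208)],[(55,-14),(55,14),(-55,14),(-55,-14)],.012))
a=cv2.imread('pics/w11.png');cv2.imwrite('pics/c11.png',cv2.resize(a[90:225,100:310],None,fx=3.6,fy=3.6,interpolation=cv2.INTER_CUBIC))
```

```text
(array([0.4752, 0.2968]), np.float64(-27.330595398781128), [[0.2, -0.8], [0.9, 0.3], [-0.4, 0.2], [-0.6, 0.3]])
```

View pics/c11.png

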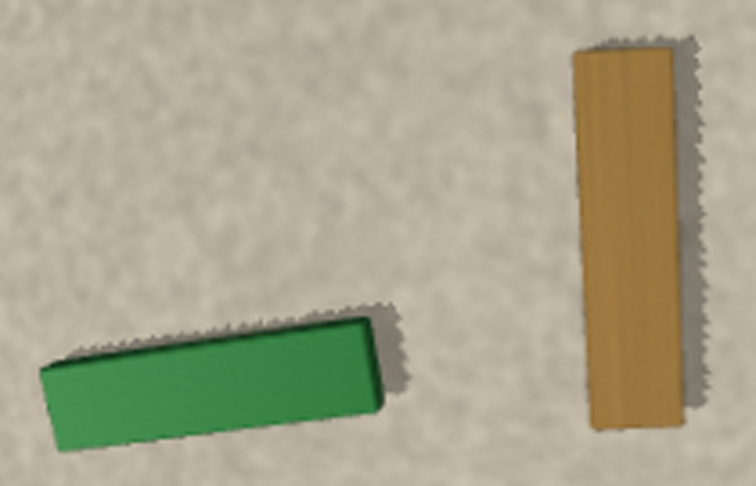

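```bash
python3 -m creep '[[[-0.01,0.01,-0.002,-0.019,-0.027,0.02,60],[0,0.04,0,0,0,0,60],[0,0.04,0,0,0,0,60],[0,0.04,0,0,0,0,60],[0,0,0,0,0,0,60]]]'; python3 s.py .4503 .3097 .005 152.6
```

```text
time_s: 16.85
tcp_pos: [0.4522, 0.3093, 0.0352]
ee_rot: [0.159, 0.69, -0.689, -0.158]
force: [-0.6, -0.9, 0.4]
width: 0.602
[[-0.8994  0.0011 -0.437   0.4522]
 [ 0.437   0.0009 -0.8994  0.3093]
 [-0.0006 -1.     -0.0013  0.0352]] yaw 154.09 16.85 F [-0.6 -0.9  0.4] w 0.602173991200235
tcp in jig [-0.1091  0.3301  0.0352]
tool shift [0.0019 0.0302 0.0005]
turn [ 0.0013  0.0259 -0.0005]
```

```bash
python3 -m creep '[[[0.002,0.015,0,0,0.024,0,60],[0,0.012,0,0,0,0,60],[0,0,0,0,0,0,60]]]'; python3 s.py .4503 .3097 .005 152.6
```

```text
time_s: 17.15
tcp_pos: [0.4512, 0.3104, 0.0093]
ee_rot: [0.165, 0.688, -0.687, -0.164]
force: [0.7, 0.8, 0.8]
width: 0.599
[[-0.8918  0.001  -0.4524  0.4512]
 [ 0.4524  0.0009 -0.8918  0.3104]
 [-0.0005 -1.     -0.0013  0.0093]] yaw 153.1 17.15 F [0.7 0.8 0.8] w 0.5988955037386446
tcp in jig [-0.1101  0.3313  0.0093]
tool shift [0.0005 0.0043 0.0011]
turn [ 0.0013  0.0087 -0.0005]
```

```bash
python3 -m creep '[[[0,0.0045,0.001,0,0.008,0,40],[0,0.001,0,0,0,0,0],[0,0.0007,0,0,0,0,0]]]'; python3 s.py .4503 .3097 .005 152.6;  python3 -m creep '[[[0,0.0005,0,0,0,0,0],[0,0.0005,0,0,0,0,0],[0,0.0005,0,0,0,0,0]]]'; python3 s.py .4503 .3097 .005 152.6
```

```text
time_s: 17.45
tcp_pos: [0.4525, 0.3104, 0.0057]
ee_rot: [0.168, 0.689, -0.686, -0.165]
force: [-0.0, 0.0, -0.6]
width: 0.368
[[-0.8891  0.0042 -0.4578  0.4525]
 [ 0.4578  0.0029 -0.8891  0.3104]
 [-0.0025 -1.     -0.0045  0.0057]] yaw 152.76 17.45 F [-0.   0.  -0.6] w 0.3677773880498654
tcp in jig [-0.1088  0.3313  0.0057]
tool shift [0.0016 0.0007 0.0017]
turn [ 0.0045  0.0027 -0.0025]
time_s: 17.75
tcp_pos: [0.4527, 0.3105, 0.0057]
ee_rot: [0.168, 0.689, -0.686, -0.165]
force: [-3.7, -3.1, 10.1]
width: 0.304
[[-0.8893  0.0044 -0.4573  0.4527]
 [ 0.4573  0.003  -0.8893  0.3105]
 [-0.0026 -1.     -0.0047  0.0057]] yaw 152.79 17.75 F [-3.7 -3.1 10.1] w 0.3040345778784688
tcp in jig [-0.1086  0.3314  0.0057]
tool shift [0.0018 0.0007 0.0018]
turn [ 0.0047  0.0032 -0.0026]
```

```bash
python3 -m creep '[[[0,-0.02,0,0,0,0,0],[0,-0.04,0,0,0,0,0],[0,-0.04,0,0,0,0,0],[0.002,0,0.04,0,-0.12,0,0],[0.002,0,0.04,0,-0.12,0,0],[0.002,0,0.04,0,-0.12,0,0],[0,0,0.04,0,-0.12,0,0],[0,0,0,0,0,0,0]]]'; python3 s.py -.080 0 .11 -179.1 j
python3 - <<'E'
from h import *
T,o=tcp();np.save('pics/w12_T.npy',T);snap('wrist','w12.png')
E
```

```text
time_s: 18.55
tcp_pos: [0.3985, 0.1565, 0.1094]
ee_rot: [-0.009, 0.708, -0.706, 0.013]
force: [1.2, 0.6, -3.1]
width: 0.304
[[-0.9995  0.0055  0.0301  0.3985]
 [-0.0301  0.0033 -0.9995  0.1565]
 [-0.0056 -1.     -0.0031  0.1094]] yaw -178.27 18.55 F [ 1.2  0.6 -3.1] w 0.30350714686828467
tcp in jig [-0.1652  0.1782  0.1094]
tool shift [-0.0826 -0.0007  0.1794]
turn [ 0.0032  0.0144 -0.0056]
```

View pics/w12.png

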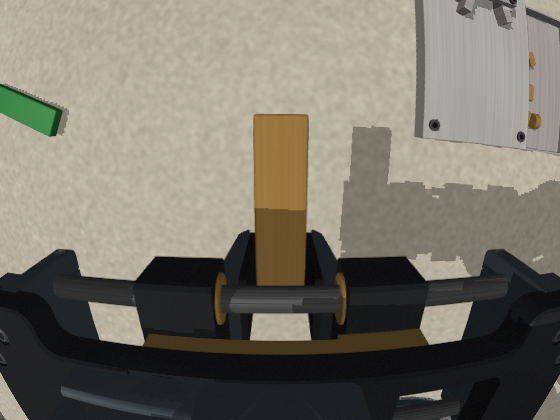

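```bash
python3 -m creep '[[[-0.017,0,0.036,0.003,0.012,-0.005,0],[-0.017,0,0.036,0,0,0,0],[-0.017,0,0.036,0,0,0,0],[-0.017,0,0.036,0,0,0,0],[-0.014,0,0.03,0,0,0,0],[0,0,0,0,0,0,0]]]'; python3 s.py -.080 0 .11 -179.1 j
python3 - <<'E'
from h import *
T,o=tcp();np.save('pics/w13_T.npy',T);snap('wrist','w13.png')
E
```

```text
time_s: 19.2
tcp_pos: [0.4902, -0.0175, 0.111]
ee_rot: [-0.001, 0.708, -0.707, 0.005]
force: [0.3, -0.5, -2.3]
width: 0.304
[[-1.      0.0059  0.0077  0.4902]
 [-0.0077  0.0013 -1.     -0.0175]
 [-0.0059 -1.     -0.0012  0.111 ]] yaw -179.56 19.2 F [ 0.3 -0.5 -2.3] w 0.30374602950155283
tcp in jig [-0.0762  0.0028  0.111 ]
tool shift [0.0038 0.001  0.0028]
turn [ 0.0012 -0.008  -0.0059]
```

View pics/w13.png

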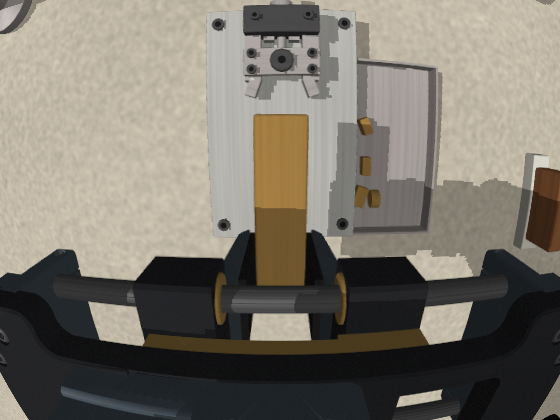

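```bash
cat > g.py <<'E'
from f import *
def tool(T,u,v,z):
    w=wz(T,np.array([u],float),np.array([v],float),z)[0];return (T[:3,:3].T@(w-T[:3,3]))
E
python3 - <<'E'
from g import *
T=np.load('pics/w13_T.npy')
for n,u,v,z in(('bush',281.5,59.5,.052),('fobL',254.5,115,.111+.0063),('fobR',307.5,115,.1173),('jTL',208,11,.024),('jTR',355,11.5,.024),('jBL',214.5,236,.024),('scrBL',223.5,225,.024),('scrBR',342.5,224,.024),('scrTL',218,24,.024),('scrTR',344,23,.024)):
    w=wz(T,np.array([u],float),np.array([v],float),z)[0]
    print(n,'tool',tool(T,u,v,z),'world',w)
a=cv2.imread('pics/w13.png');cv2.imwrite('pics/c13.png',cv2.resize(a[0:130,190:370],None,fx=4.2,fy=4.2,interpolation=cv2.INTER_CUBIC))
E
```

```text
bush tool [-0.1208  0.0597  0.0015] world [ 0.6114 -0.018   0.052 ]
fobL tool [-0.0802 -0.0058 -0.0123] world [ 0.5704 -0.0046  0.1173]
fobR tool [-0.0803 -0.0059  0.0143] world [ 0.5706 -0.0312  0.1173]
jTL tool [-0.1702  0.0881 -0.0575] world [0.6605 0.0414 0.024 ]
jTR tool [-0.17    0.0879  0.0607] world [ 0.6612 -0.0768  0.024 ]
jBL tool [ 0.0192  0.0869 -0.0556] world [0.4712 0.038  0.024 ]
scrBL tool [ 0.0091  0.087  -0.0472] world [0.4813 0.0297 0.024 ]
scrBR tool [0.0081 0.0869 0.0534] world [ 0.483  -0.0709  0.024 ]
scrTL tool [-0.1578  0.088  -0.049 ] world [0.6482 0.0328 0.024 ]
scrTR tool [-0.1589  0.0879  0.0514] world [ 0.65   -0.0676  0.024 ]
```

View pics/c13.png

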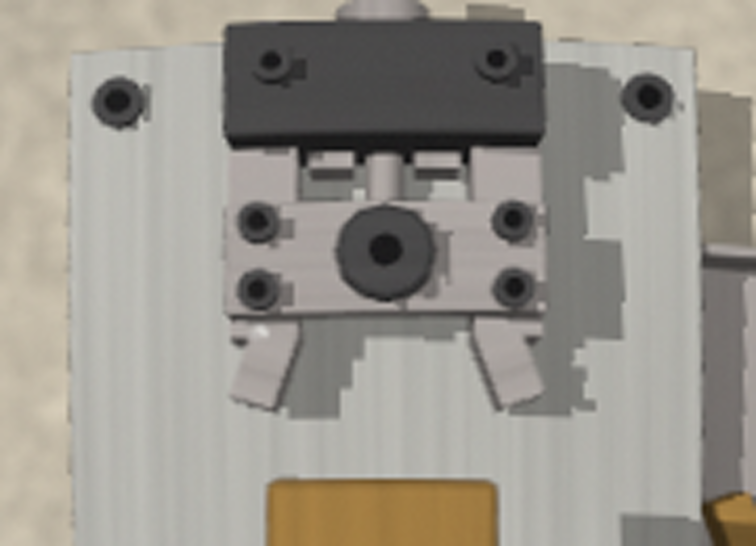

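```bash
python3 -m creep '[[[0.001,0.01,0.0025,0,-0.01,-0.004,0],[0,0.03,0,0,0,0,0],[0,0.025,0,0,0,0,0],[0,0.004,0,0,0,0,0],[0,0,0,0,0,0,0]]]'; python3 s.py -.077 0 .0297 -179.0 j
python3 - <<'E'
from h import *
T,o=tcp();np.save('pics/w14_T.npy',T);snap('wrist','w14.png')
a=cv2.imread('pics/w14.png');cv2.imwrite('pics/c14.png',cv2.resize(a[0:250,160:400],None,fx=2.4,fy=2.4,interpolation=cv2.INTER_CUBIC))
E
```

```text
time_s: 19.75
tcp_pos: [0.4872, -0.0142, 0.0381]
ee_rot: [-0.008, 0.708, -0.706, 0.008]
force: [0.2, -0.5, -1.5]
width: 0.301
[[-0.9998 -0.0005  0.022   0.4872]
 [-0.022   0.0019 -0.9998 -0.0142]
 [ 0.0005 -1.     -0.0019  0.0381]] yaw -178.74 19.75 F [ 0.2 -0.5 -1.5] w 0.30117457385593677
tcp in jig [-0.0792  0.0061  0.0381]
tool shift [-0.0021  0.0084  0.0062]
turn [0.0019 0.0045 0.0005]
```

View pics/c14.png

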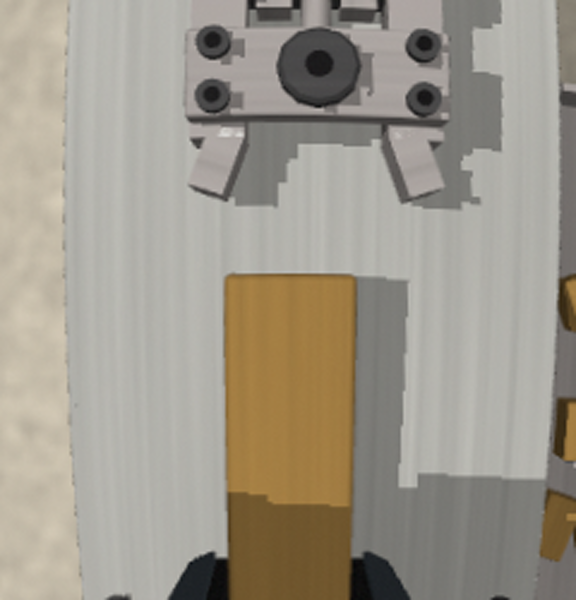

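```bash
python3 -m creep '[[[0,0.005,0.006,0.002,0.004,0,0],[0,0.001,0.001,0,0,0,0],[0,0,0,0,0,0,0]]]'; python3 s.py -.077 0 .0297 -179.0 j
python3 - <<'E'
from h import *
T,o=tcp();np.save('pics/w15_T.npy',T);snap('wrist','w15.png')
a=cv2.imread('pics/w15.png');cv2.imwrite('pics/c15.png',cv2.resize(a[0:250,160:400],None,fx=2.4,fy=2.4,interpolation=cv2.INTER_CUBIC))
E
```

```text
time_s: 20.1
tcp_pos: [0.4887, -0.0213, 0.0341]
ee_rot: [0.005, -0.707, 0.707, -0.008]
force: [0.3, -0.5, -3.1]
width: 0.304
[[-0.9998  0.003   0.0185  0.4887]
 [-0.0185 -0.0007 -0.9998 -0.0213]
 [-0.003  -1.      0.0007  0.0341]] yaw -178.94 20.1 F [ 0.3 -0.5 -3.1] w 0.304464705074587
tcp in jig [-0.0778 -0.001   0.0341]
tool shift [-0.0008  0.0044 -0.001 ]
turn [-0.0007  0.0011 -0.003 ]
```

View pics/c15.png

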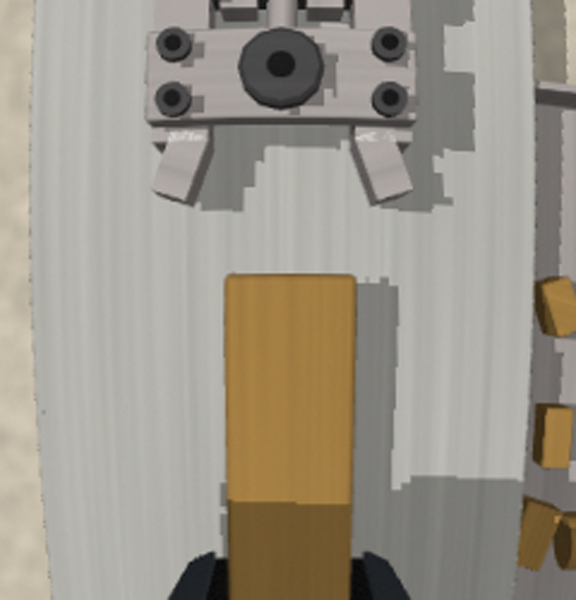

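```bash
cat > k.py <<'E'
from g import *
import sys
# args: Tfile bushu bushv fobL fobR row (pixels in full image)
T=np.load(sys.argv[1]);b=[float(x) for x in sys.argv[2:]]
B=tool(T,b[0],b[1],.052);L=tool(T,b[2],b[4],T[2,3]+.0063);Rr=tool(T,b[3],b[4],T[2,3]+.0063)
y=np.arctan2(T[1,0],T[0,0]);s=np.radians(-179.0)-y  # >0: tool needs CCW
print('bush',B,'fob front',(L+Rr)/2,'yaw err deg',np.degrees(s))
f=(L+Rr)/2;dx=f[0]-B[0]
axis_at=lambda x:B[2]-np.tan(s)*(x-B[0])*(1)
print('axis z at front',axis_at(f[0]),'axis z at tcp',axis_at(0),'front z',f[2],'front local x',.046-dx)
E
python3 k.py pics/w15_T.npy 277.1 27.5 253.75 308 114.6
```

```text
bush [-0.1224 -0.0175 -0.0009] fob front [-0.0805 -0.0061  0.0009] yaw err deg -0.06146819162498397
axis z at front -0.0008571601288293775 axis z at tcp -0.0007708350556680153 front z 0.0009282259179670474 front local x 0.0040267243572889855
```

```bash
python3 -m creep '[[[0,0.003,-0.0016,0,0,0,0],[0,0.001,0,0,0,-0.002,0],[0,0.001,0,0,0,0,0]]]'; python3 s.py -.077 0 .0297 -179.0 j
python3 - <<'E'
from h import *
T,o=tcp();np.save('pics/w16_T.npy',T);snap('wrist','w16.png')
a=cv2.imread('pics/w16.png');cv2.imwrite('pics/c16.png',cv2.resize(a[0:250,160:400],None,fx=2.4,fy=2.4,interpolation=cv2.INTER_CUBIC))
E
```

```text
time_s: 20.45
tcp_pos: [0.4894, -0.0198, 0.0297]
ee_rot: [0.005, -0.707, 0.707, -0.007]
force: [-1.6, -3.1, 11.2]
width: 0.302
[[-0.9998  0.0026  0.0181  0.4894]
 [-0.0181 -0.0008 -0.9998 -0.0198]
 [-0.0025 -1.      0.0009  0.0297]] yaw -178.97 20.45 F [-1.6 -3.1 11.2] w 0.30190989296717813
tcp in jig [-0.0771  0.0005  0.0297]
tool shift [-0.0001 -0.      0.0005]
turn [-0.0009  0.0006 -0.0025]
```

View pics/c16.png

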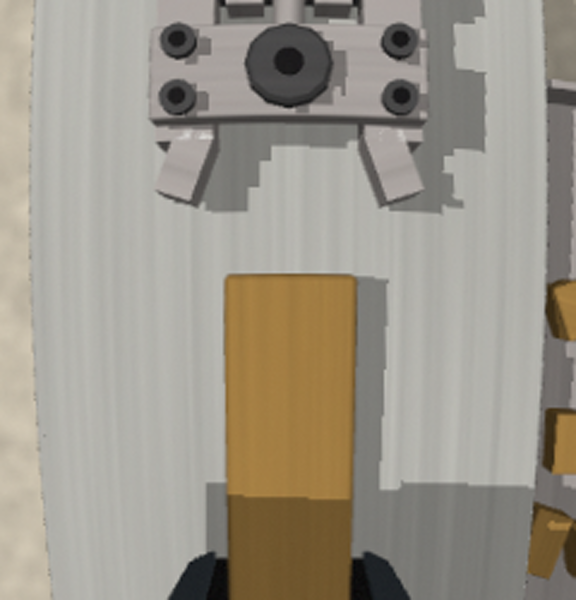

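```bash
python3 k.py pics/w16_T.npy 280.4 25.8 253.75 308 114.6
```

```text
bush [-0.122  -0.022   0.0006] fob front [-0.0805 -0.0061  0.0009] yaw err deg -0.03483699647529873
axis z at front 0.0006557152315604088 axis z at tcp 0.0007046396210075371 front z 0.0009283866228394552 front local x 0.004482535828915696
```

```bash
python3 -m creep '[[[-0.01,0,0,0,0,0,0],[-0.01,0.0004,0,0,0,0,0],[-0.01,0.0004,0,0,0,0,0]]]'; python3 s.py -.0155 0 .0297 -179.0 j
python3 - <<'E'
from h import *
T,o=tcp();np.save('pics/w17_T.npy',T);snap('wrist','w17.png')
a=cv2.imread('pics/w17.png');cv2.imwrite('pics/c17.png',cv2.resize(a[0:250,160:400],None,fx=2.4,fy=2.4,interpolation=cv2.INTER_CUBIC))
E
```

```text
time_s: 20.8
tcp_pos: [0.5098, -0.0188, 0.0285]
ee_rot: [-0.014, 0.707, -0.707, -0.0]
force: [-25.7, -1.5, 34.4]
width: 0.302
[[-0.9996 -0.0197  0.0187  0.5098]
 [-0.0187  0.0003 -0.9998 -0.0188]
 [ 0.0197 -0.9998 -0.0006  0.0285]] yaw -178.93 20.8 F [-25.7  -1.5  34.4] w 0.30179659092421884
tcp in jig [-0.0567  0.0012  0.0285]
tool shift [-0.0411 -0.002   0.0013]
turn [0.0006 0.0013 0.0197]
```

View pics/c17.png

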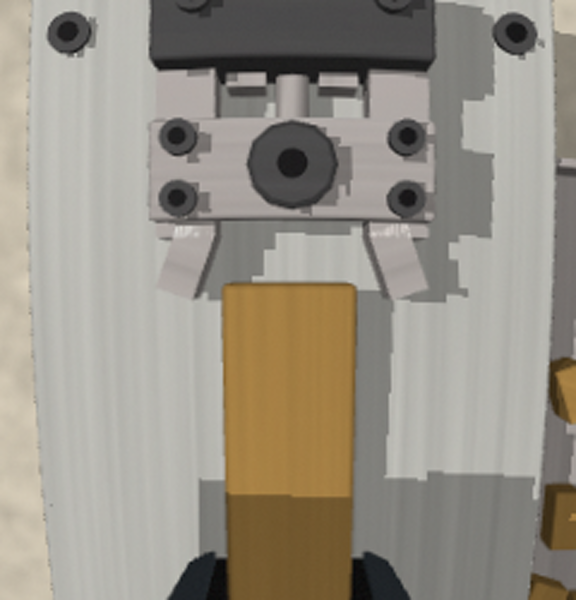

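```bash
python3 -m creep '[[[0,-0.001,0,0,0,0.02,0],[0,-0.0003,0,0,0,0,0]]]'; python3 s.py -.0155 0 .0297 -179.0 j
```

```text
time_s: 21.05
tcp_pos: [0.5123, -0.0188, 0.0299]
ee_rot: [-0.005, 0.707, -0.707, 0.008]
force: [-1.4, -0.1, -2.6]
width: 0.305
[[-0.9998  0.0048  0.0186  0.5123]
 [-0.0186  0.0005 -0.9998 -0.0188]
 [-0.0048 -1.     -0.0004  0.0299]] yaw -178.93 21.05 F [-1.4 -0.1 -2.6] w 0.3045880476808204
tcp in jig [-0.0542  0.0012  0.0299]
tool shift [-0.0387  0.0004  0.0013]
turn [ 0.0004  0.0012 -0.0048]
```

```bash
python3 -m creep '[[[-0.01,0.0003,0.001,0,0,-0.003,0],[-0.008,0.0003,0,0,0,0,0]]]'; python3 s.py -.0155 0 .0297 -179.0 j
python3 - <<'E'
from h import *
T,o=tcp();np.save('pics/w18_T.npy',T);snap('wrist','w18.png')
a=cv2.imread('pics/w18.png');cv2.imwrite('pics/c18.png',cv2.resize(a[0:250,160:400],None,fx=2.4,fy=2.4,interpolation=cv2.INTER_CUBIC))
E
```

```text
time_s: 21.25
tcp_pos: [0.5307, -0.0195, 0.0294]
ee_rot: [-0.006, 0.707, -0.707, 0.007]
force: [0.4, -0.1, -3.0]
width: 0.305
[[-0.9998  0.0015  0.0186  0.5307]
 [-0.0186  0.0005 -0.9998 -0.0195]
 [-0.0015 -1.     -0.0005  0.0294]] yaw -178.94 21.25 F [ 0.4 -0.1 -3. ] w 0.3048414094202885
tcp in jig [-0.0358  0.0002  0.0294]
tool shift [-0.0203 -0.0003  0.0003]
turn [ 0.0005  0.0011 -0.0015]
```

View pics/c18.png

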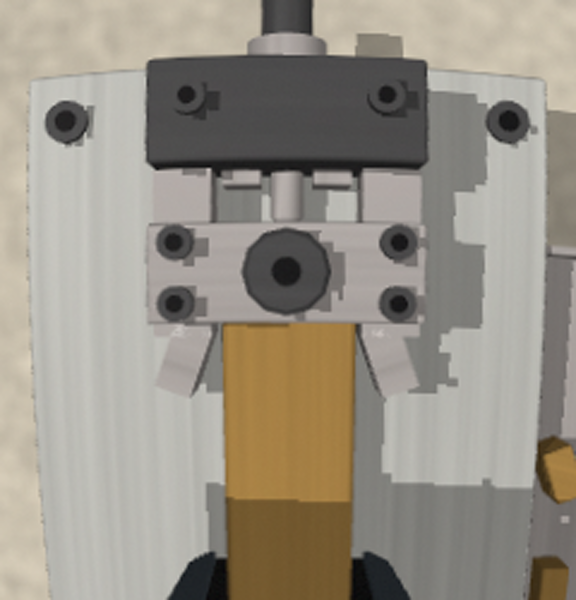

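```bash
python3 -m creep '[[[-0.006,0.0002,-0.0004,0,0,-0.002,0],[-0.005,0.0002,0,0,0,-0.001,0]]]'; python3 s.py -.0155 0 .0297 -179.0 j
python3 - <<'E'
from h import *
T,o=tcp();np.save('pics/w19_T.npy',T);snap('wrist','w19.png')
a=cv2.imread('pics/w19.png');cv2.imwrite('pics/c19.png',cv2.resize(a[30:210,200:360],None,fx=3.3,fy=3.3,interpolation=cv2.INTER_CUBIC))
E
```

```text
time_s: 21.5
tcp_pos: [0.5439, -0.0188, 0.0289]
ee_rot: [-0.007, 0.707, -0.707, 0.006]
force: [-6.9, 0.1, 4.1]
width: 0.302
[[-0.9998 -0.0011  0.0185  0.5439]
 [-0.0185  0.0004 -0.9998 -0.0188]
 [ 0.0011 -1.     -0.0004  0.0289]] yaw -178.94 21.5 F [-6.9  0.1  4.1] w 0.3018169217464122
tcp in jig [-0.0226  0.0006  0.0289]
tool shift [-0.0071 -0.0008  0.0006]
turn [0.0004 0.0011 0.0011]
```

View pics/c19.png

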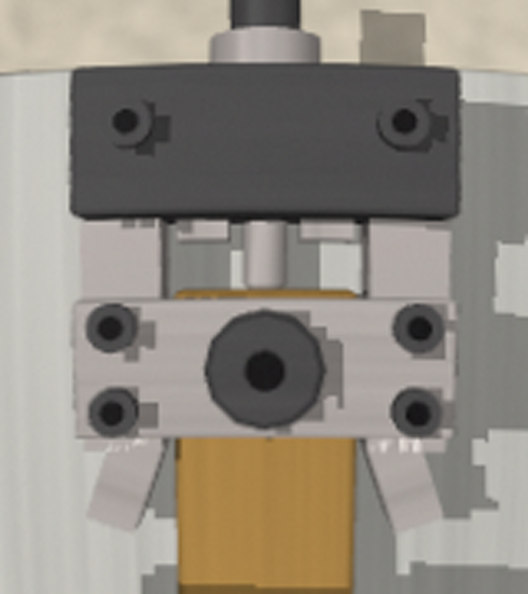

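```bash
python3 -m creep '[[[-0.0025,-0.0003,0,0,0,0.001,0],[-0.002,0,0,0,0,0.001,0]]]'; python3 s.py -.0155 0 .0297 -179.0 j;  python3 -m creep '[[[-0.0015,-0.0002,0,0,0,0.001,0]]]'; python3 s.py -.0155 0 .0297 -179.0 j
```

```text
time_s: 21.75
tcp_pos: [0.546, -0.0187, 0.0287]
ee_rot: [-0.009, 0.707, -0.707, 0.004]
force: [-13.1, -2.1, 14.3]
width: 0.302
[[-0.9998 -0.0065  0.0188  0.546 ]
 [-0.0188  0.0007 -0.9998 -0.0187]
 [ 0.0065 -1.     -0.0008  0.0287]] yaw -178.92 21.75 F [-13.1  -2.1  14.3] w 0.3018211405327184
tcp in jig [-0.0205  0.0008  0.0287]
tool shift [-0.005  -0.0011  0.0008]
turn [0.0008 0.0014 0.0065]
time_s: 21.85
tcp_pos: [0.546, -0.0187, 0.0287]
ee_rot: [-0.01, 0.707, -0.707, 0.004]
force: [-10.0, -2.4, 9.2]
width: 0.308
[[-0.9998 -0.0091  0.0191  0.546 ]
 [-0.0191  0.0007 -0.9998 -0.0187]
 [ 0.0091 -1.     -0.0009  0.0287]] yaw -178.9 21.85 F [-10.   -2.4   9.2] w 0.30774659297405443
tcp in jig [-0.0205  0.0008  0.0287]
tool shift [-0.005  -0.0011  0.0008]
turn [0.0008 0.0017 0.0091]
```

```bash
python3 -m creep '[[[-0.003,-0.0005,0,0,0,0.012,0],[-0.003,-0.0002,0,0,0,0.004,0]]]'; python3 s.py -.0155 0 .0297 -179.0 j
python3 - <<'E'
from h import *
T,o=tcp();np.save('pics/w20_T.npy',T);snap('wrist','w20.png')
a=cv2.imread('pics/w20.png');cv2.imwrite('pics/c20.png',cv2.resize(a[30:210,200:360],None,fx=3.3,fy=3.3,interpolation=cv2.INTER_CUBIC))
E
```

```text
time_s: 22.05
tcp_pos: [0.5471, -0.0186, 0.0285]
ee_rot: [-0.008, 0.708, -0.707, 0.005]
force: [-22.4, -4.4, 21.8]
width: 0.302
[[-0.9998 -0.004   0.0194  0.5471]
 [-0.0194  0.0013 -0.9998 -0.0186]
 [ 0.004  -1.     -0.0013  0.0285]] yaw -178.89 22.05 F [-22.4  -4.4  21.8] w 0.3023762396692164
tcp in jig [-0.0194  0.0009  0.0285]
tool shift [-0.0039 -0.0012  0.0009]
turn [0.0013 0.0019 0.004 ]
```

View pics/c20.png

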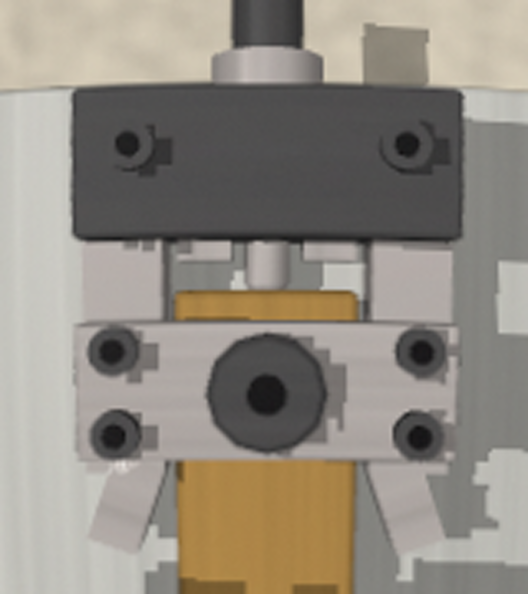

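```bash
python3 -m creep '[[[-0.003,-0.0012,0,0,0,0.008,0],[-0.003,-0.0006,0,0,0,0.004,0]]]'; python3 s.py -.0155 0 .0297 -179.0 j
```

```text
time_s: 22.3
tcp_pos: [0.5482, -0.0183, 0.0287]
ee_rot: [-0.008, 0.708, -0.706, 0.006]
force: [-9.3, -3.1, 0.1]
width: 0.303
[[-0.9998 -0.0024  0.0193  0.5482]
 [-0.0193  0.0019 -0.9998 -0.0183]
 [ 0.0023 -1.     -0.002   0.0287]] yaw -178.9 22.3 F [-9.3 -3.1  0.1] w 0.3033050158758754
tcp in jig [-0.0183  0.001   0.0287]
tool shift [-0.0028 -0.001   0.001 ]
turn [0.0019 0.0018 0.0023]
```

```bash
python3 -m creep '[[[-0.003,-0.0003,0.0003,0.001,0,0.004,0],[-0.003,-0.0003,0,0.001,0,0.003,0]]]'; python3 s.py -.0155 0 .0297 -179.0 j
python3 - <<'E'
from h import *
T,o=tcp();np.save('pics/w21_T.npy',T);snap('wrist','w21.png')
a=cv2.imread('pics/w21.png');cv2.imwrite('pics/c21.png',cv2.resize(a[30:210,200:360],None,fx=3.3,fy=3.3,interpolation=cv2.INTER_CUBIC))
E
```

```text
time_s: 22.5
tcp_pos: [0.5483, -0.0183, 0.0285]
ee_rot: [-0.01, 0.707, -0.707, 0.004]
force: [-20.5, -5.8, 23.5]
width: 0.305
[[-0.9998 -0.0086  0.0191  0.5483]
 [-0.0192  0.0007 -0.9998 -0.0183]
 [ 0.0086 -1.     -0.0009  0.0285]] yaw -178.9 22.5 F [-20.5  -5.8  23.5] w 0.30481532266573935
tcp in jig [-0.0182  0.0011  0.0285]
tool shift [-0.0026 -0.0012  0.0011]
turn [0.0009 0.0017 0.0086]
```

View pics/c21.png

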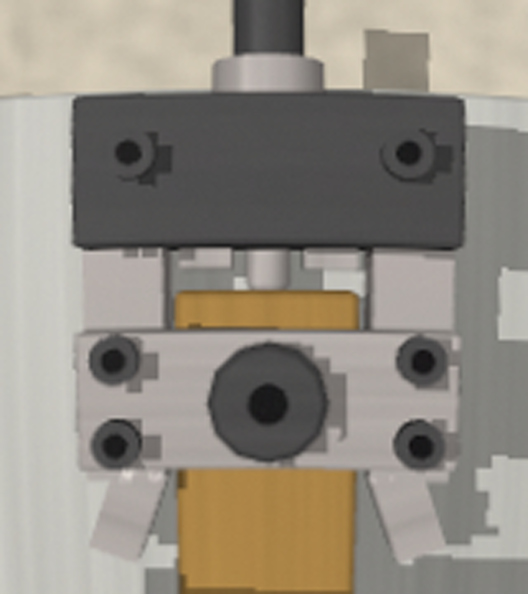

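```bash
python3 -m creep '[[[-0.003,-0.0015,0.0003,0.001,0,0.012,0],[-0.003,-0.001,0,0,0,0.008,0],[-0.003,-0.0005,0,0,0,0.005,0]]]'; python3 s.py -.0155 0 .0297 -179.0 j
```

```text
time_s: 22.85
tcp_pos: [0.5496, -0.0182, 0.0287]
ee_rot: [-0.006, 0.707, -0.707, 0.007]
force: [-9.8, -3.3, 0.9]
width: 0.304
[[-0.9998  0.0009  0.0191  0.5496]
 [-0.0191  0.0008 -0.9998 -0.0182]
 [-0.0009 -1.     -0.0008  0.0287]] yaw -178.9 22.85 F [-9.8 -3.3  0.9] w 0.30433858281293763
tcp in jig [-0.0169  0.0011  0.0287]
tool shift [-0.0014 -0.001   0.0011]
turn [ 0.0008  0.0017 -0.0009]
```

```bash
python3 -m creep '[[[-0.003,-0.0008,0.0003,0,0,0.006,0],[-0.003,-0.0008,0,0,0,0.006,0]]]'; python3 s.py -.0155 0 .0297 -179.0 j
python3 - <<'E'
from h import *
T,o=tcp();np.save('pics/w22_T.npy',T);snap('wrist','w22.png')
a=cv2.imread('pics/w22.png');cv2.imwrite('pics/c22.png',cv2.resize(a[30:210,200:360],None,fx=3.3,fy=3.3,interpolation=cv2.INTER_CUBIC))
E
```

```text
time_s: 23.05
tcp_pos: [0.5497, -0.0182, 0.0286]
ee_rot: [-0.007, 0.708, -0.706, 0.007]
force: [-12.7, -5.6, 6.8]
width: 0.306
[[-0.9998  0.0002  0.0188  0.5497]
 [-0.0188  0.0018 -0.9998 -0.0182]
 [-0.0003 -1.     -0.0018  0.0286]] yaw -178.92 23.05 F [-12.7  -5.6   6.8] w 0.30554577797171195
tcp in jig [-0.0168  0.0011  0.0286]
tool shift [-0.0013 -0.0011  0.0011]
turn [ 0.0018  0.0014 -0.0003]
```

View pics/c22.png

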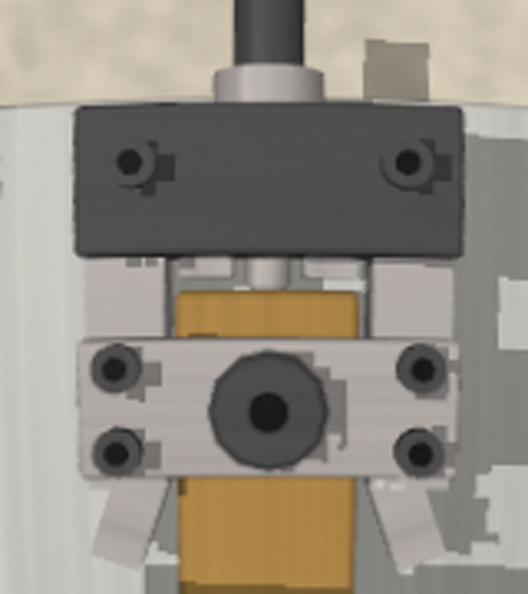

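```bash
python3 -m creep '[[[-0.004,-0.001,0.0005,0,0,0.008,0],[-0.004,-0.0008,0,0,0,0.006,0]]]'; python3 s.py -.0155 0 .0297 -179.0 j;python3 -m creep '[[[-0.004,-0.001,0.0005,0,0,0.006,0]]]'; python3 s.py -.0155 0 .0297 -179.0 j
```

```text
time_s: 23.3
tcp_pos: [0.5517, -0.0183, 0.0286]
ee_rot: [-0.006, 0.708, -0.706, 0.007]
force: [-17.9, -3.0, 11.2]
width: 0.305
[[-0.9998  0.0017  0.019   0.5517]
 [-0.019   0.0027 -0.9998 -0.0183]
 [-0.0017 -1.     -0.0027  0.0286]] yaw -178.91 23.3 F [-17.9  -3.   11.2] w 0.30461724761840325
tcp in jig [-0.0148  0.001   0.0286]
tool shift [ 0.0007 -0.0011  0.001 ]
turn [ 0.0027  0.0015 -0.0017]
time_s: 23.4
tcp_pos: [0.5517, -0.0184, 0.0286]
ee_rot: [-0.007, 0.708, -0.706, 0.006]
force: [-21.5, 4.1, 14.0]
width: 0.301
[[-0.9998 -0.0009  0.0188  0.5517]
 [-0.0188  0.0036 -0.9998 -0.0184]
 [ 0.0008 -1.     -0.0036  0.0286]] yaw -178.92 23.4 F [-21.5   4.1  14. ] w 0.30074947561417853
tcp in jig [-0.0148  0.0009  0.0286]
tool shift [ 0.0007 -0.0011  0.0009]
turn [0.0036 0.0014 0.0008]
```

```bash
python3 -m creep '[[[-0.003,-0.0008,0,0.002,0,0.006,0],[-0.003,-0.0006,0,0.001,0,0.005,0]]]'; python3 s.py -.0155 0 .0297 -179.0 j
python3 - <<'E'
from h import *
T,o=tcp();np.save('pics/w23_T.npy',T);snap('wrist','w23.png')
a=cv2.imread('pics/w23.png');cv2.imwrite('pics/c23.png',cv2.resize(a[30:210,200:360],None,fx=3.3,fy=3.3,interpolation=cv2.INTER_CUBIC))
E
```

```text
time_s: 23.6
tcp_pos: [0.5517, -0.0184, 0.0286]
ee_rot: [-0.008, 0.707, -0.707, 0.006]
force: [-17.0, -4.4, 12.8]
width: 0.302
[[-0.9998 -0.0027  0.0192  0.5517]
 [-0.0192  0.001  -0.9998 -0.0184]
 [ 0.0026 -1.     -0.001   0.0286]] yaw -178.9 23.6 F [-17.   -4.4  12.8] w 0.3021224329732373
tcp in jig [-0.0148  0.001   0.0286]
tool shift [ 0.0007 -0.0011  0.001 ]
turn [0.001  0.0017 0.0026]
```

View pics/c23.png

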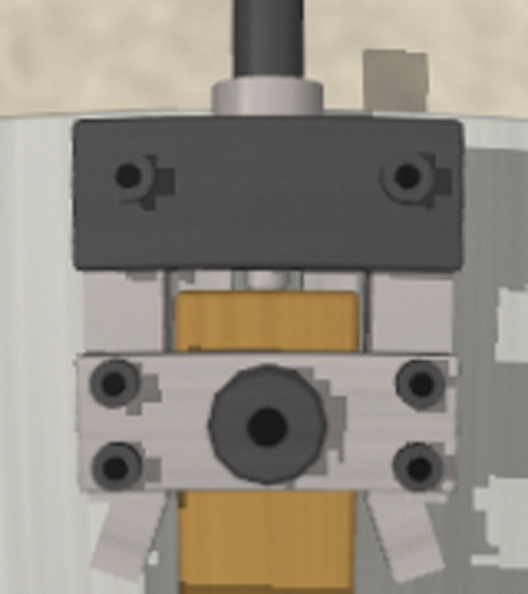

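Run:
```python
from g import *
for f,pts in (('w19',dict(bush=(370,.052),fob=(291,.036),blk=(215,.048))),('w23',dict(bush=(427,.052),fob=(292,.036),blk=(269,.048),scr=(176,.048)))):
    T=np.load(f'pics/{f}_T.npy');x={k:tool(T,281,v/3.3+30,z)[0]*1000 for k,(v,z) in pts.items()}
    print(f,{k:round(46-(v-x['bush']),1) for k,v in x.items()},x)
```

```text
w19 {'bush': np.float64(46.0), 'fob': np.float64(56.9), 'blk': np.float64(67.7)} {'bush': np.float64(-67.60282325322505), 'fob': np.float64(-78.5362591726857), 'blk': np.float64(-89.25836734709029)}
w23 {'bush': np.float64(46.0), 'fob': np.float64(64.7), 'blk': np.float64(67.9), 'scr': np.float64(81.0)} {'bush': np.float64(-59.73079885778127), 'fob': np.float64(-78.38294770205042), 'blk': np.float64(-81.5998932761788), 'scr': np.float64(-94.76704364743838)}
```

```bash
python3 -m creep '[[[-0.005,-0.001,0,0,0,0.006,0],[-0.005,-0.001,0,0,0,0.006,0]]]'; python3 s.py -.0155 0 .0297 -179.0 j; python3 -m creep '[[[-0.005,-0.001,0,0,0,0.004,0]]]'; python3 s.py -.0155 0 .0297 -179.0 j
python3 - <<'E'
from h import *
T,o=tcp();np.save('pics/w24_T.npy',T);snap('wrist','w24.png');snap('side','s24.png')
a=cv2.imread('pics/w24.png');b=cv2.imread('pics/s24.png');cv2.imwrite('pics/c24.png',np.hstack([cv2.resize(a[60:160,230:330],(400,400),interpolation=cv2.INTER_CUBIC),cv2.resize(b[170:320,200:350],(400,400))]))
o=manip.get_obs();print(o['force'],o['time_s'])
E
```

```text
time_s: 23.85
tcp_pos: [0.5518, -0.0183, 0.0286]
ee_rot: [-0.011, 0.708, -0.706, 0.003]
force: [-27.3, -7.0, 22.1]
width: 0.301
[[-0.9997 -0.0122  0.0198  0.5518]
 [-0.0198  0.0015 -0.9998 -0.0183]
 [ 0.0122 -0.9999 -0.0017  0.0286]] yaw -178.87 23.85 F [-27.3  -7.   22.1] w 0.30105435433599753
tcp in jig [-0.0147  0.001   0.0286]
tool shift [ 0.0008 -0.0011  0.001 ]
turn [0.0017 0.0023 0.0122]
time_s: 23.95
tcp_pos: [0.5518, -0.0183, 0.0285]
ee_rot: [-0.014, 0.708, -0.706, 0.0]
force: [-24.0, -4.9, 15.0]
width: 0.302
[[-0.9996 -0.0187  0.02    0.5518]
 [-0.02    0.0017 -0.9998 -0.0183]
 [ 0.0186 -0.9998 -0.0021  0.0285]] yaw -178.85 23.95 F [-24.   -4.9  15. ] w 0.30210172929806745
tcp in jig [-0.0147  0.001   0.0285]
tool shift [ 0.0008 -0.0012  0.001 ]
turn [0.0021 0.0025 0.0186]
[-25.75825633  -5.11353941  17.94972818] 24.05
```

View pics/c24.png

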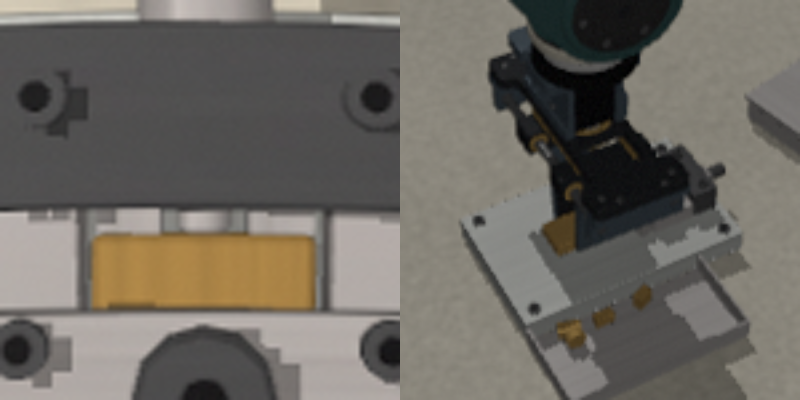

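```bash
python3 -m creep '[[[-0.005,-0.001,0.0002,0.002,0,0.018,0],[-0.005,-0.001,0,0.001,0,0.012,0]]]'; python3 s.py -.0155 0 .0297 -179.0 j
python3 - <<'E'
from h import *
for i in range(4):
    snap('wrist','w25.png');o=manip.get_obs();print(o['time_s'],o['force'].round(1),o['tcp_pos'].round(4),abs(o['joint_vel']).max().round(4),o['width'])
E
python3 s.py
```

```text
time_s: 24.25
tcp_pos: [0.5519, -0.0183, 0.0285]
ee_rot: [-0.011, 0.707, -0.707, 0.004]
force: [-25.7, -6.8, 18.9]
width: 0.304
[[-0.9998 -0.0097  0.0201  0.5519]
 [-0.0201 -0.0001 -0.9998 -0.0183]
 [ 0.0097 -1.     -0.0001  0.0285]] yaw -178.85 24.25 F [-25.7  -6.8  18.9] w 0.3035575166419903
tcp in jig [-0.0146  0.001   0.0285]
tool shift [ 0.001  -0.0012  0.001 ]
turn [0.0001 0.0026 0.0097]
24.3 [-26.5  -5.8  19.6] [ 0.5519 -0.0183  0.0285] 0.0041 0.30189208078287394
24.35 [-25.6  -5.2  19.3] [ 0.5519 -0.0183  0.0285] 0.0014 0.3044244291106208
24.4 [-26.7  -5.6  20.9] [ 0.552  -0.0183  0.0285] 0.0014 0.29768381448319964
24.45 [-26.5  -5.4  20.3] [ 0.5519 -0.0183  0.0285] 0.0013 0.3011819885529496
[[-0.9998 -0.01    0.02    0.5519]
 [-0.02    0.     -0.9998 -0.0183]
 [ 0.01   -1.     -0.0002  0.0285]] yaw -178.85 24.45 F [-26.5  -5.4  20.3] w 0.3011819885529496
tcp in jig [-0.0146  0.001   0.0285]
```

Run:
```python
from h import *
a=cv2.imread('pics/w25.png');cv2.imwrite('pics/c25.png',np.hstack([cv2.resize(a[30:210,200:360],(0,0),fx=3.3,fy=3.3,interpolation=cv2.INTER_CUBIC)]))
snap('scene','c26.png')
```

```text
(no output)
```

View pics/c25.png

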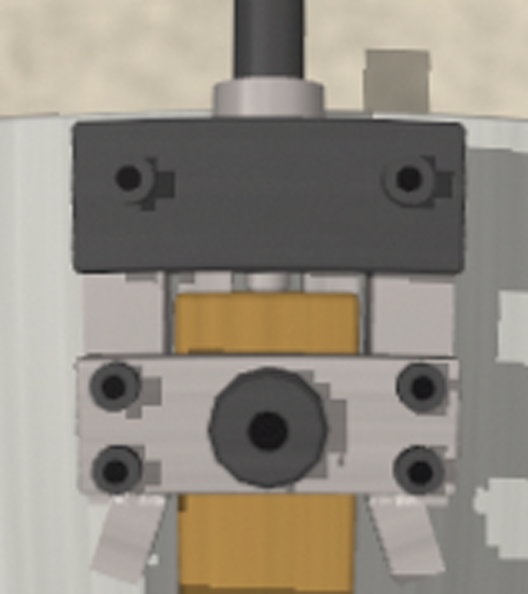

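View pics/c26.png

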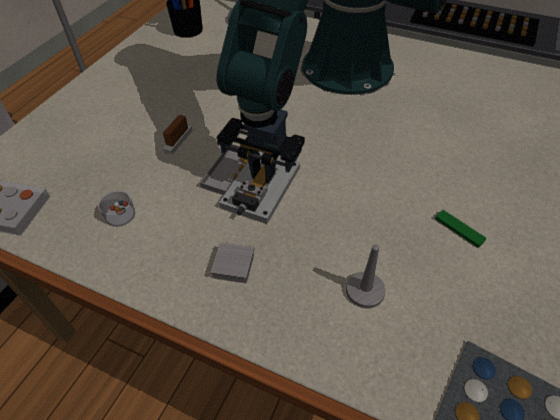

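Run:
```python
from h import *
a=cv2.imread('pics/w25.png');b=cv2.imread('pics/w22.png')
cv2.imwrite('pics/c27.png',np.vstack([cv2.resize(x[100:128,245:317],None,fx=10,fy=10,interpolation=cv2.INTER_CUBIC) for x in (b,a)]))
```

```text
(no output)
```

View pics/c27.png

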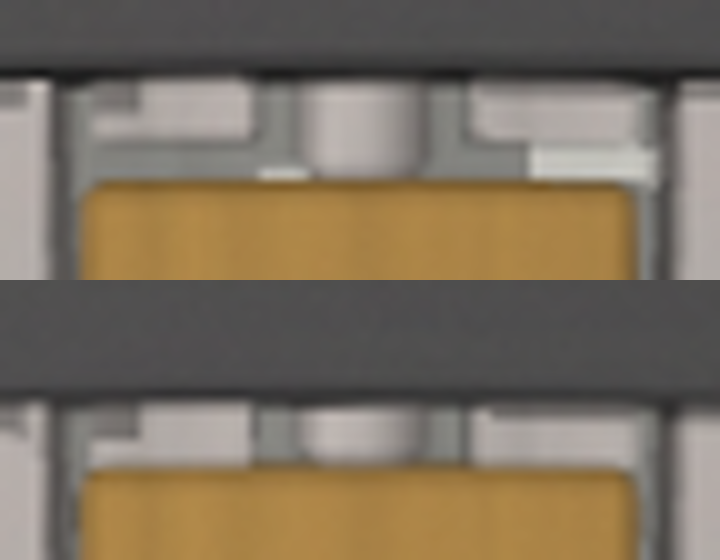

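Run:
```python
from h import *
print(manip.finish_job()); o=manip.get_obs(); print(o['time_s'],o['force'],o['tcp_pos'])
```

```text
the job is handed in; nothing more can be done
None
the job is handed in; nothing more can be done
```

I swept the four offcuts into the tray with the scraper, put the scraper back on the bench, and slid the brass fob against the two stops. I handed the job in at about 24.5 s, with the fob still gripped and pressed there. No verdict was reported.

**Last checks that agreed:**
- **Offcuts:** all four are in the tray. Their tops read 19 mm or less above the bench in the depth picture, apart from a few stray background pixels.
- **Scraper:** it stands on the bench at about (0.50, -0.29), clear of the jig.
- **Fob:** an enlarged wrist view showed its end against both stop pads with no visible gap. Pushing harder no longer moved the tool noticeably. The force was steady at about 26 N along the slide.
- **Bystanders:** the mandrel, bead pot, bench block and green look-alike bar were where they started.

**Not exact or not measured:**
- **Stop force:** I could not read it directly. I put it at 10 N or more, after taking off the ejector's 9 N and friction.
- **Downward push:** the fob is also being pressed onto the bed with about 20 N, which is more than needed.
- **Slip in the grip:** the fob may have slipped about 3 mm in the fingers during the first part of the slide, when the tool pitched by about 1 degree. At hand-in the tool was about 0.6 degrees off vertical.

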